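Make the copper-bar feeder ready to run

TASK

Get the bar feeder ready: first draw the timing sensor's slide fully back, away from the pulley; then, without moving the sensor, turn the pulley by its rim until the red mark on it faces the tip of the red pointer, and lay every copper bar that is on the bench flat in the blue tray (those two in either order). When both are done, slide the sensor forward until its white index line is level with the white line on the green clip. Never turn the pulley while the sensor is forward, and leave the spanner where it lies.

Things in the scene. Friction and masses are not known exactly. Their poses are not given: they have to be found in the camera images.
- feeder: Aluminium machine base fixed to the bench, carrying pulley, sensor slide and blue tray. Origin on the bench surface; its +x points away from the robot (yawed up to 0.15 rad), +y left towards the tray. Base plate 10 mm thick, x -215 to +75, y -172 to 0 mm. Vertical pulley axis at x 0, y -80 mm; slide track along x on y = -80 mm, on the robot's side of the pulley.
- tray_floor (a point): Centre of the floor of the open blue tray, 8 mm above the bench; axes as the feeder's. Inside 160 mm along x and 136 mm along y, walls 4 mm thick, their top 20 mm above the bench (12 mm above the tray floor). Room for four bars lying along x: about x +-38 mm, y +-28 mm.
- pulley (a joint): Angle of the steel timing pulley about its vertical axis (rad), growing counter-clockwise seen from above; turns either way (limits -7 and 7), light friction (about 1.3 N at the rim), stays where it is left.
- pulley_top (a point): On the pulley's axis, level with the rim top, 56 mm above the bench. The pulley is cup-shaped: outer radius 65 mm, upright rim 10 mm thick (radius 55 to 65 mm); inside it the web lies 32 mm below the rim top, with a hub of radius 16 mm, 12 mm high. So the rim can be pinched from above, one finger inside and one outside, and led round in an arc.
- pulley_mark (a point): The red engraved mark on top of the pulley's rim: a radial line 3 mm wide; this point is its middle, 60 mm from the pulley axis, on the rim's top face (56 mm above the bench).
- pointer: Fixed red pointer. Origin on the pulley axis, 10 mm above the bench; its +x points level towards the tip. A post 8 mm thick and 12 mm wide at 82 to 90 mm from the axis, top 56 mm above the bench, carries a tip 3 mm wide that points inward and ends 70 mm from the axis (5 mm off the rim). Set within 0.5 rad of the feeder's -y. The mark faces it when the mark lies on the pointer's +x axis.
- sensor_slide (a joint): Travel of the sensor slide along the feeder's +x (m): 0 = fully back (end stop, nearest the robot), grows towards the pulley, 0.07 = other end stop. Friction about 1.5 N; stays where it is left.
- sensor_grip (a point): Point in the black ribbed grip fin of the sensor slide to pinch from above, 50 mm above the bench: the fin is 14 mm thick across the track (feeder y), 30 mm long along it (feeder x), from 30 to 64 mm above the bench. The point is 14 mm below its top. A yellow sensor head sticks out 30 mm from it towards the pulley, up to 44 mm above the bench.
- sensor_index (a point): Outer end of the white index line on the sensor slide, 36 mm to the right (feeder -y) of the track's centre line and 22 mm above the bench; same feeder x as sensor_grip, moves with the slide.
- green_clip: Small green clip fixed beside the slide track, 10 x 18 x 8 mm, white line across the middle of its top. Origin: centre of its underside, below the white line, 10 mm above the bench; axes as the feeder's. The sensor is set when the index point has the same feeder x as this origin.
- bar_1: Copper bar 70 x 22 x 22 mm, about 0.15 kg, with a thin dark band near each end, lying on the bench at the start. Origin at its centre; x along its length. Three or four such bars are there; the others are absent.
- bar_2: Copper bar 70 x 22 x 22 mm, about 0.15 kg, with a thin dark band near each end, lying on the bench at the start. Origin at its centre; x along its length. Three or four such bars are there; the others are absent.
- bar_3: Copper bar 70 x 22 x 22 mm, about 0.15 kg, with a thin dark band near each end, lying on the bench at the start. Origin at its centre; x along its length. Three or four such bars are there; the others are absent.
- bar_4: Copper bar 70 x 22 x 22 mm, about 0.15 kg, with a thin dark band near each end, lying on the bench at the start. Origin at its centre; x along its length. Three or four such bars are there; the others are absent.
- spanner: Steel open-ended spanner, 150 x 27 x 8 mm, loose on the bench at the right; origin at the centre of its underside. To be left alone.
Things that resemble listed ones, but are neither listed nor needed, are in the scene too. Leave any turquoise look-alike of the bar_3 alone.

How it is judged:
By the outcome, as a careful person would: the job done as asked, in the order asked, and still so for the second after the job is handed in, with the robot touching nothing.
Of bar_1, bar_2, bar_3, bar_4 only 3 to 4 are there at a start; the rules pass over those that are not, and their reading is None.
At some moment in a run one of bar_1, bar_2, bar_3, bar_4 may be knocked a few centimetres aside while the robot is not near it.
Once in a run the grip may slacken for a moment while it holds something.
It also fails if it takes over 210 s, if anything falls off the work surface, if the arm or the gripper's body presses on something with over 40 N, if the wrist force passes 120 N, or if a joint passes its speed limit or range.

ROBOT

A 6-joint arm with a two-finger parallel gripper is mounted at the origin on a cart in front of the work surface, level with it; the furniture and walls round the work are solid. World frame = base frame: x ahead of the robot, y to its left, z up, the work surface at z = 0. Lengths are in m, angles in rad, forces in N, time in s.
With the tool pointing down it reaches from about 0.35 to 0.775 m from the base axis. Payload 7.3 kg.
Tool frame: the origin (TCP) lies on the centre line of the jaws, within the pads' length; the fingertips stand 17 mm ahead of it and the grasp point (between the pads) lies 2 mm behind it (robot.tcp_to_tips is the distance from the TCP to the fingertips, in m); z points along the fingers, y is the line along which they close (so a half turn about z gives the same grasp; the last joint's range is limited). The gripper opens to 92 mm and grips with 3 to 60 N. Pads are 19 mm wide; open, the fingers measure 130 mm over their backs; the gripper's body (75 mm by 190 mm) begins 47 mm behind the grasp point.
Start: joints at [-1.408, 0.342, 1.524, -0, 1.275, -0.146], TCP at [0.16, -0.5, 0.244] pointing down, gripper open.
Joint ranges: [-2.53, 2.53], [-0.77, 2.02], [0.04, 2.7], [-1, 4.14], [0.28, 2.66], [-3.11, 3.11]. Speed limits (rad/s): [2.57, 2.57, 3.14, 3.14, 3.14, 3.14].

INTERFACE

Orientations are given as [roll, pitch, yaw] about the fixed x, y, z axes, in that order (R = Rz(yaw) Ry(pitch) Rx(roll)).
In Python, from cell import robot gives the robot as it stands. The module is installed in compiled form; this text tells all that it offers.
- The arm moves only by the tool carry_out, never from a script. Its argument "commands" is a list of rows, each a list of 3 entries, a list of its own where there are three numbers: the shift along the tool's x, y, z in m, then the turn about the tool's z in rad, then the opening, from 0 (shut) to 1 (fully open). In form: [[[dx, dy, dz], yaw, claw], ...]. A call has 1 to 20 rows; each row shifts and turns the commanded pose from where the row before left it, along the tool's axes as they then stand; what a row does not reach is not made up. A row lasts 1/8 s, in which the tool goes at most 62.5 mm and 10.7 degrees, less where a joint would pass 70% of its speed; a pose out of reach is approached as far as the arm can. A call is refused whole if a number of a shift passes 0.0625 or a number of a turn 0.188, either way. A call with a gripper value outside its range is refused whole. The fingers move at their own pace and stop on an object; "newtons" is the grip in N (left out, the last holds). Time passes only in rows, so rows that do not move let the fingers close. It gives the time, the measured TCP pose, the force, the opening and the grip force at its end, in the units of the state.
- robot.observe(): the state, without advancing time (a new reading comes with each control period).
- robot.read_camera(name): name is "side" or "top"; returns a dict with "pixels" (384x512x3 uint8, red, green, blue), "fx", "fy", "cx", "cy" (pixels), "view" (4x4, takes a point from world to camera coordinates). Camera axes: x right, y up, looking along -z (the intrinsics and any distortion apply to the point x, -y, -z); pixel columns grow to the right and rows downward; lengths in m; the calibration is good to about 2 mm. A picture is of the moment at which its call begins. There is no depth.
- robot.hand_in(): hands the job in; it is judged then, once.
Trained networks look in a picture, given as the dict that the camera call returned (one of the last four; its "shot" number tells which), for a name from the list of things; names that differ only in an ending like _2 or _b are one class to them, and where a whole thing is asked for, a point or a joint stands for the part that bears it (a point fixed in the world has none). Each returns a list of dicts, best first, with "p" (0 to 1); they miss things now and then, are a little off and sometimes report something else, mostly with a low value. They report only what shows in the picture. A call takes as long as a camera call. They do not tell look-alikes from the thing itself.
- robot.find_in(picture, name): "at" ([column, row] in pixels, amid what is visible of it).
- robot.tip_of(picture, name): "at" ([column, row] in pixels: a listed point, or the origin of a listed thing).
The state is a dict: "time": time; "qpos": joint angles; "qvel": joint speeds; "joint_efforts": joint torques, N m; "tool_pos": TCP position; "tool_rot": TCP orientation; "contact_force": force on the tool from outside, world axes, zero at the start; "torque": the same for the moment, N m; "opening": finger opening in m; "grip_force": force on a finger pad.
Only numpy, scipy, OpenCV 4.12 (cv2) and the standard library are available. Lean on these libraries where they do the work, as an engineer would, in place of code of your own. Each camera call takes 0.05 s, during which the arm holds its last target. There are 200 camera calls.

## Working session

There is one attempt and no reset: what is moved stays moved. The work goes in short steps, Python scripts to look and compute and a tool call to move; the robot and the scene stay as the last step left them, time stands still between calls to the robot, and variables do not carry over. Pictures are saved under pics/ and viewed, at most 14 in all, crops included, and the job is handed in when it is done.

Besides the shell and the picture viewer there is one more tool, called after "Request:" by a JSON object that holds its "method" and its "body", one argument or row to a line. carry_out: Moves the arm, as the interface text tells. Its arguments: {"type":"object","properties":{"commands":{"type":"array"},"newtons":{"type":"number"}},"required":["commands"]}

```bash
mkdir -p pics; cat > h.py <<'E'
import numpy as np, cv2
from cell import robot
def snap(n,f=None):
    p=robot.read_camera(n)
    if f: cv2.imwrite('pics/'+f,np.ascontiguousarray(p['pixels'][...,::-1]))
    return p
def ray(p,uv):
    V=np.array(p['view']);R=V[:3,:3];c=-R.T@V[:3,3]
    d=np.array([(uv[0]-p['cx'])/p['fx'],-(uv[1]-p['cy'])/p['fy'],-1.0])
    return c,R.T@d
def at_z(p,uv,z):
    c,d=ray(p,uv);return c+d*(z-c[2])/d[2]
def proj(p,X):
    V=np.array(p['view']);q=V[:3,:3]@np.array(X)+V[:3,3]
    return np.array([p['cx']+p['fx']*q[0]/-q[2],p['cy']+p['fy']*q[1]/q[2]])
def tri(ps,uvs):
    A=np.zeros((3,3));b=np.zeros(3)
    for p,u in zip(ps,uvs):
        c,d=ray(p,u);d=d/np.linalg.norm(d);M=np.eye(3)-np.outer(d,d);A+=M;b+=M@c
    X=np.linalg.solve(A,b)
    return X,[float(np.linalg.norm(proj(p,X)-u)) for p,u in zip(ps,uvs)]
E
cat > s1.py <<'E'
from h import *
np.set_printoptions(precision=4,suppress=True)
t=snap('top','t0.png');s=snap('side','s0.png')
print([k for k in t], t['fx'],t['cx'],t['cy'])
for p in(t,s): print(-np.array(p['view'])[:3,:3].T@np.array(p['view'])[:3,3])
o=robot.observe();print(o['time'],o['tool_pos'],o['tool_rot'],o['opening'],o['contact_force'])
for n in ['feeder','tray_floor','pulley_top','pulley_mark','pointer','sensor_grip','sensor_index','green_clip','bar_1','spanner']:
    for nm,p in(('t',t),('s',s)):
        r=robot.tip_of(p,n)
        print(n,nm,[(np.round(x['at'],1).tolist(),round(x['p'],2)) for x in r[:7]])
a=np.hstack([t['pixels'],s['pixels']])
E
python3 s1.py
```

```text
['pixels', 'fx', 'fy', 'cx', 'cy', 'view', 'shot'] 409.2114247758175 262.2132576220411 191.13509522046192
[ 0.3186 -0.1161  1.1232]
[0.8725 0.3927 0.9037]
0.1 [ 0.1595 -0.4998  0.2431] [-3.1403 -0.0002  0.3088] 0.0917379254039103 [ 0.0141 -0.6283  0.4652]
feeder t [([235.4, 208.8], 0.29)]
feeder s [([253.1, 284.7], 0.88)]
tray_floor t [([152.9, 185.8], 0.62)]
tray_floor s [([283.1, 321.0], 0.91), ([252.2, 149.1], 0.49)]
pulley_top t [([212.5, 164.2], 0.74)]
pulley_top s [([230.1, 247.4], 0.62)]
pulley_mark t [([200.1, 182.0], 0.87)]
pulley_mark s [([254.1, 255.6], 0.57)]
pointer t []
pointer s []
sensor_grip t [([223.5, 209.7], 0.54)]
sensor_grip s [([270.4, 221.0], 0.75)]
sensor_index t [([239.8, 211.0], 0.61)]
sensor_index s [([264.4, 218.5], 0.84)]
green_clip t [([190.3, 176.8], 0.45), ([242.4, 215.3], 0.36)]
green_clip s [([265.1, 215.4], 0.38)]
bar_1 t [([160.4, 254.3], 0.75), ([347.2, 208.3], 0.72), ([317.9, 238.3], 0.64), ([313.0, 156.4], 0.47)]
bar_1 s [([353.2, 269.6], 0.78), ([221.9, 164.3], 0.72), ([251.6, 144.9], 0.7), ([213.1, 139.3], 0.66), ([172.2, 178.7], 0.52)]
spanner t [([355.3, 151.0], 0.63)]
spanner s [([154.6, 154.1], 0.46)]
```

```bash
python3 - <<'E'
import cv2
t=cv2.imread('pics/t0.png');s=cv2.imread('pics/s0.png')
cv2.imwrite('pics/t0c.png',cv2.resize(t[110:300,110:380],None,fx=2.95,fy=2.95,interpolation=cv2.INTER_CUBIC))
cv2.imwrite('pics/s0c.png',cv2.resize(s[100:360,110:400],None,fx=2.3,fy=2.3,interpolation=cv2.INTER_CUBIC))
E
```

```text
(no output)
```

View pics/t0c.png

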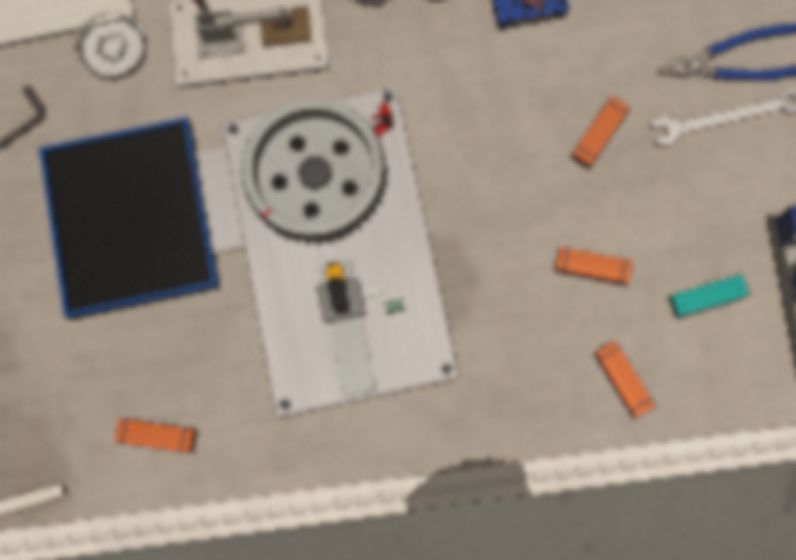

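View pics/s0c.png

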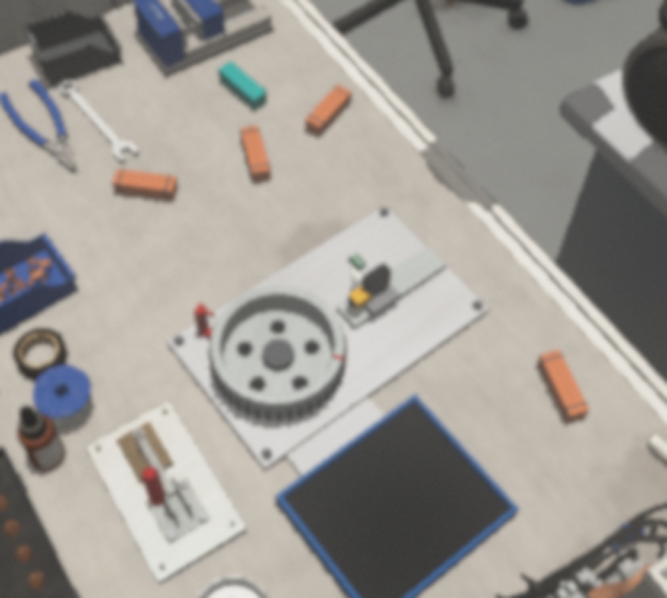

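The top view shows the feeder with the pulley at crop (315,172), the mark at (265,213), the pointer at (384,120) and the sensor at (340,295). The clip is at (395,305) and the tray at (130,218). There are four copper bars, at top-image px (313,155), (311,200), (322,238) and (163,258). The turquoise look-alike is at (350,211) and is not a bar, though the network reported it as one. The side view agrees. Next I fit the feeder pose and segment the bars.

```bash
cat >> h.py <<'E'
def blobs(p,lo,hi,amin=30):
    h=cv2.cvtColor(np.ascontiguousarray(p['pixels']),cv2.COLOR_RGB2HSV)
    m=cv2.inRange(h,np.array(lo),np.array(hi))
    n,l,st,c=cv2.connectedComponentsWithStats(m)
    out=[]
    for i in range(1,n):
        if st[i,4]>=amin:
            pts=np.argwhere(l==i)[:,::-1].astype(np.float32)
            out.append((c[i],int(st[i,4]),pts))
    return out
def barfit(ps,x0):
    "fit x,y,z,yaw of a bar to silhouettes in pictures"
    from scipy.optimize import least_squares
    L=[]
    for p in ps:
        u0=proj(p,x0[:3]);bl=blobs(p,(3,120,90),(16,255,255),20)
        b=min(bl,key=lambda b:np.linalg.norm(b[0]-u0)); L.append((p,b))
    off=np.array([[a,b,c] for a in(-.035,.035) for b in(-.011,.011) for c in(-.011,.011)])
    def feats(p,v):
        c,s=np.cos(v[3]),np.sin(v[3]);R=np.array([[c,-s,0],[s,c,0],[0,0,1]])
        P=np.array([proj(p,R@o+v[:3]) for o in off],dtype=np.float32)
        h=cv2.convexHull(P);M=cv2.moments(h)
        return mom(M)
    def mom(M):
        a=M['m00'];return np.array([M['m10']/a,M['m01']/a,M['mu20']/a/8,M['mu11']/a/8,M['mu02']/a/8])
    obs=[]
    for p,b in L:
        q=b[2];c=q.mean(0);d=q-c
        obs.append(np.array([c[0],c[1],(d[:,0]**2).mean()/8,(d[:,0]*d[:,1]).mean()/8,(d[:,1]**2).mean()/8]))
    best=None
    for y0 in (0,.8,1.6,2.4):
        r=least_squares(lambda v:np.concatenate([feats(p,v)-o for (p,b),o in zip(L,obs)]),[*x0[:3],y0],x_scale=[.01,.01,.01,.3],diff_step=1e-3)
        if best is None or r.cost<best.cost: best=r
    return best.x,best.cost,[b[1] for p,b in L]
E
cat > s2.py <<'E'
from h import *
from scipy.optimize import least_squares
np.set_printoptions(precision=4,suppress=True)
t=snap('top');s=snap('side')
C=np.array([(75,-172,10),(-215,-172,10),(-215,0,10),(75,0,10)])/1e3
ut=np.array([(396,91),(455,376),(279,413),(227,124)])/2.95+[110,110]
us=np.array([(168,342),(384,206),(489,309),(265,467)])/2.3+[110,100]
def W(v,X):
    c,s_=np.cos(v[2]),np.sin(v[2]);return np.array([v[0]+c*X[0]-s_*X[1],v[1]+s_*X[0]+c*X[1],X[2]])
def res(v,ps):
    r=[]
    for p,u in ps:
        for X,q in zip(C,u): r+=list(proj(p,W(v,X))-q)
    return np.array(r)
for ps in ([(t,ut)],[(s,us)],[(t,ut),(s,us)]):
    r=least_squares(res,[.5,0,0],args=(ps,),x_scale=[.01,.01,.01]);print(r.x,np.round(r.fun,1))
v=r.x
print('pulley',W(v,(0,-.08,.056)),'proj',proj(t,W(v,(0,-.08,.056))),proj(s,W(v,(0,-.08,.056))))
for n,z in(('pulley_top',.056),('pulley_mark',.056),('sensor_grip',.05),('sensor_index',.022),('green_clip',.01),('tray_floor',.008)):
    a=robot.tip_of(t,n);b=robot.tip_of(s,n)
    c,s_=np.cos(v[2]),np.sin(v[2])
    def F(X): d=X-np.array([v[0],v[1],0]);return np.array([c*d[0]+s_*d[1],-s_*d[0]+c*d[1],X[2]])
    for q in a[:2]: print(n,'t',F(at_z(t,q['at'],z)))
    for q in b[:2]: print(n,'s',F(at_z(s,q['at'],z)))
    if a and b: X,e=tri([t,s],[a[0]['at'],b[0]['at']]);print('   tri',F(X),np.round(e,1))
for u in((313,155),(311,200),(322,238.5),(163,258)):
    print('bar',*barfit([t,s],at_z(t,u,.011)))
for nm,p in(('t',t),('s',s)):
  for lo,hi in(((0,150,90),(3,255,255)),((172,150,90),(180,255,255)),((45,60,40),(85,255,200))):
    print(nm,lo,[(np.round(b[0],1),b[1]) for b in blobs(p,lo,hi,3)])
E
python3 s2.py
```

```text
[0.6312 0.051  0.0759] [ 0.7 -1.7  1.6  0.9 -1.1  1.5 -1.2 -1.1]
[0.6333 0.0568 0.0844] [-1.1 -0.4  0.4 -1.1  0.8 -0.3 -0.1  1.2]
[0.6322 0.0542 0.0814] [-0.6 -2.2  0.7  0.3 -1.9  1.1 -2.5 -1.3 -1.1 -1.7  0.5 -1.9  0.6 -1.1
 -0.3 -0.1]
pulley [ 0.6387 -0.0256  0.056 ] proj [215.0835 165.4189] [230.7422 247.8449]
pulley_top t [ 0.0036 -0.0727  0.056 ]
pulley_top s [ 0.003  -0.0817  0.056 ]
   tri [ 0.0034 -0.0756  0.0637] [1.2 1.4]
pulley_mark t [-0.0338 -0.0346  0.056 ]
pulley_mark s [-0.029  -0.0365  0.056 ]
   tri [-0.0315 -0.036   0.0529] [0.8 1. ]
sensor_grip t [-0.1317 -0.0847  0.05  ]
sensor_grip s [-0.115  -0.0833  0.05  ]
   tri [-0.1255 -0.0875  0.0329] [1.8 2. ]
sensor_index t [-0.1207 -0.1147  0.022 ]
sensor_index s [-0.1191 -0.1168  0.022 ]
   tri [-0.1199 -0.1157  0.0221] [0.5 0.5]
green_clip t [-0.1195 -0.1153  0.01  ]
green_clip t [-0.1485 -0.1319  0.01  ]
green_clip s [-0.1329 -0.1185  0.01  ]
   tri [-0.1243 -0.1134  0.0254] [1.1 1.2]
tray_floor t [0.0053 0.106  0.008 ]
tray_floor s [0.0019 0.1105 0.008 ]
tray_floor s [-0.0141 -0.4589  0.008 ]
   tri [0.0036 0.1082 0.0079] [1.  1.3]
bar [ 0.6488 -0.3026  0.0135 -0.8058] 11.60572551327713 [182, 107]
bar [ 0.5195 -0.2744  0.0146  1.3112] 5.886208502249694 [203, 112]
bar [ 0.4103 -0.2848  0.0177  3.559 ] 4.561616803238386 [212, 102]
bar [0.4148 0.1438 0.014  1.34  ] 19.32423438542681 [215, 169]
t (0, 150, 90) [(array([267.,  71.]), 3), (array([173.1,  99.9]), 8), (array([240. , 147.5]), 8), (array([239., 153.]), 7), (array([ 89.1, 287.5]), 71)]
t (172, 150, 90) []
t (45, 60, 40) [(array([360.6, 205.9]), 15), (array([344.8, 208. ]), 20), (array([353.5, 212.5]), 12), (array([342.1, 215.6]), 9)]
s (0, 150, 90) [(array([174.5, 305.6]), 11)]
s (172, 150, 90) []
s (45, 60, 40) [(array([220., 135.]), 3), (array([211.2, 137.8]), 6), (array([221.3, 143.7]), 7)]
```

```bash
cat >> h.py <<'E'
def plan(xyz,yaw,step=.045):
    o=robot.observe();p=np.array(o['tool_pos']);y0=o['tool_rot'][2]
    d=np.array(xyz)-p;a=-((yaw-y0+np.pi/2)%np.pi-np.pi/2)   # half-turn symmetric
    y=y0-a;c,s=np.cos(y),np.sin(y)
    dl=np.array([c*d[0]+s*d[1],s*d[0]-c*d[1],-d[2]])
    n=max(1,int(np.ceil(np.abs(dl).max()/step)))
    k=int(np.ceil(abs(a)/.18))
    print(f'turn {a:.3f} = {k} x {a/max(k,1):.4f}; shift(new frame) {np.round(dl,4)} = {n} x {np.round(dl/n,4)}; q6 {o["qpos"][5]:.2f}')
def bar1(p,x0,z=.011,rng=(3,110,80),rhi=(16,255,255)):
    from scipy.optimize import least_squares
    h=cv2.cvtColor(np.ascontiguousarray(p['pixels']),cv2.COLOR_RGB2HSV)
    m=cv2.morphologyEx(cv2.inRange(h,np.array(rng),np.array(rhi)),cv2.MORPH_CLOSE,np.ones((5,5),np.uint8))
    n,l,st,c=cv2.connectedComponentsWithStats(m);u0=proj(p,[*x0[:2],z])
    i=min((i for i in range(1,n) if st[i,4]>40),key=lambda i:np.linalg.norm(c[i]-u0))
    q=np.argwhere(l==i)[:,::-1].astype(float);c=q.mean(0);C=np.cov(q.T)
    w,V=np.linalg.eigh(C);ax=V[:,1]
    A=at_z(p,c-ax*4,z);B=at_z(p,c+ax*4,z);yaw=np.arctan2(B[1]-A[1],B[0]-A[0])
    off=np.array([[a,b,e] for a in(-.035,.035) for b in(-.011,.011) for e in(-.011,.011)])
    X=at_z(p,c,z);cy,s=np.cos(yaw),np.sin(yaw);R=np.array([[cy,-s,0],[s,cy,0],[0,0,1]])
    hull=cv2.convexHull(np.array([proj(p,R@k+X) for k in off],np.float32));M=cv2.moments(hull)
    cc=np.array([M['m10'],M['m01']])/M['m00'];X=at_z(p,2*c-cc,z)   # remove perspective shift of silhouette centre
    return X,yaw%np.pi,len(q),M['m00']
E
python3 - <<'E'
from h import *
np.set_printoptions(precision=4,suppress=True)
t=snap('top');s=snap('side')
for u in((313,155),(311,200),(322,238.5),(163,258)):
    x=at_z(t,u,.011)
    for p in(t,s): print(*bar1(p,x))
plan((.519,-.0355,.2),.081)
E
```

```text
[ 0.6487 -0.301   0.011 ] 2.413846815678397 191 215.79218741180375
[ 0.6469 -0.3046  0.011 ] 2.4092961444482017 160 329.7200275717769
[ 0.5199 -0.274   0.011 ] 1.244475974810308 212 244.78490792191587
[ 0.5185 -0.2778  0.011 ] 1.2471628280405993 133 230.70461211772636
[ 0.4112 -0.286   0.011 ] 0.3991581431202813 221 248.0522471088916
[ 0.4078 -0.2897  0.011 ] 0.37129017908579554 129 260.49714243924245
[0.4159 0.1463 0.011 ] 1.301623127825902 223 236.80510903999675
[0.4137 0.145  0.011 ] 1.3107855107237936 245 414.1666169790551
turn 0.228 = 2 x 0.1139; shift(new frame) [ 0.3958 -0.4341  0.0437] = 10 x [ 0.0396 -0.0434  0.0044]; q6 -0.15
```

Request:
{"method": "carry_out", "body": {
  "commands": [
    [[0,0,0],0.114,1],
    [[0,0,0],0.114,1],
    [[0.0396,-0.0434,0.0044],0,0.5],
    [[0.0396,-0.0434,0.0044],0,0.5],
    [[0.0396,-0.0434,0.0044],0,0.5],
    [[0.0396,-0.0434,0.0044],0,0.5],
    [[0.0396,-0.0434,0.0044],0,0.5],
    [[0.0396,-0.0434,0.0044],0,0.5],
    [[0.0396,-0.0434,0.0044],0,0.5],
    [[0.0396,-0.0434,0.0044],0,0.5],
    [[0.0396,-0.0434,0.0044],0,0.5],
    [[0.0396,-0.0434,0.0044],0,0.5],
    [[0,0,0],0,0.5],
    [[0,0,0],0,0.5]
  ]
}}

```text
time: 3.65
tool_pos: [0.5189, -0.0357, 0.1995]
tool_rot: [3.141, 0.001, 0.082]
contact_force: [-0.6, -0.2, -0.6]
opening: 0.0459
grip_force: 0.0
```

Request:
{"method": "carry_out", "body": {
  "commands": [
    [[0,0,0.035],0,0.5],
    [[0,0,0.035],0,0.5],
    [[0,0,0.03],0,0.5],
    [[0,0,0],0,0.5]
  ]
}}

```text
time: 4.15
tool_pos: [0.5173, -0.0368, 0.0983]
tool_rot: [-3.14, 0.004, 0.079]
contact_force: [-0.1, -0.3, -0.6]
opening: 0.0459
grip_force: 0.0
```

```bash
python3 - <<'E'
from h import *
o=robot.observe();t=snap('top');s=snap('side')
P=np.array(o['tool_pos'])
for p,n in((t,'t'),(s,'s')):
    im=np.ascontiguousarray(p['pixels'][...,::-1]);u=proj(p,P);
    x0,y0=int(u[0])-60,int(u[1])-60
    c=cv2.resize(im[y0:y0+120,x0:x0+100],None,fx=4,fy=4,interpolation=cv2.INTER_CUBIC)
    def m(X,col): 
        q=(proj(p,X)-[x0,y0])*4; cv2.circle(c,(int(q[0]),int(q[1])),4,col,1)
    tip=P-[0,0,.017]; m(tip,(255,0,255))
    f=np.array([np.sin(.082),-np.cos(.082),0])
    for k in(-.023,.023): m(tip+f*k,(0,255,0))
    m((.519,-.0355,.05),(0,255,255))
    cv2.imwrite(f'pics/a{n}.png',c)
a=np.hstack([cv2.imread('pics/at.png'),cv2.imread('pics/as.png')]);cv2.imwrite('pics/a1.png',a)
E
```

```text
(no output)
```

View pics/a1.png

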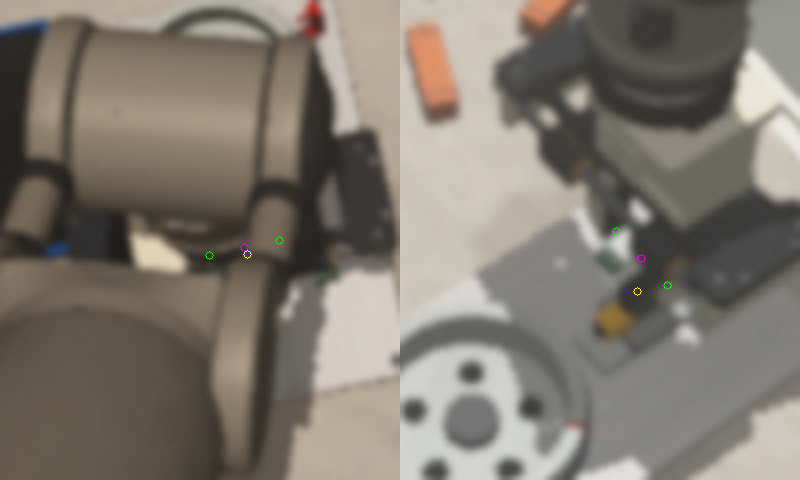

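The top view is hidden by the arm. The side view shows the yellow sensor head at (615,320), and the black fin behind it at about (650,275) sits between the fingers. I descend and pinch gently.

Request:
{"method": "carry_out", "body": {
  "commands": [
    [[0.001,0,0.02],0,0.5],
    [[0,0,0.02],0,0.5],
    [[0,0,0.003],0,0.5],
    [[0,0,0],0,0.5]
  ]
}}

```text
time: 4.75
tool_pos: [0.521, -0.036, 0.0579]
tool_rot: [3.141, -0.002, 0.08]
contact_force: [-0.8, -0.2, 0.3]
opening: 0.046
grip_force: 0.0
```

Request:
{"method": "carry_out", "body": {
  "commands": [
    [[0,0,0],0,0.3],
    [[0,0,0],0,0.2],
    [[0,0,0],0,0.1],
    [[0,0,0],0,0],
    [[0,0,0],0,0],
    [[0,0,0],0,0],
    [[0,0,0],0,0]
  ],
  "newtons": 6
}}

```text
time: 5.62
tool_pos: [0.5205, -0.0359, 0.0568]
tool_rot: [3.141, -0.0, 0.081]
contact_force: [0.1, -4.8, 2.6]
opening: 0.0152
grip_force: 6.0
```

Request:
{"method": "carry_out", "body": {
  "commands": [
    [[0,0.002,0],0,0],
    [[-0.004,0,0],0,0],
    [[-0.008,0,0],0,0],
    [[-0.008,0,0],0,0],
    [[-0.008,0,0],0,0],
    [[0,0,0],0,0]
  ],
  "newtons": 12
}}

```text
time: 6.38
tool_pos: [0.4915, -0.0388, 0.0567]
tool_rot: [-3.14, 0.002, 0.081]
contact_force: [-1.9, 5.9, 4.1]
opening: 0.0139
grip_force: 12.0
```

Request:
{"method": "carry_out", "body": {
  "commands": [
    [[-0.008,-0.001,0],0,0],
    [[-0.008,0,0],0,0],
    [[0,0,0],0,0]
  ]
}}

```text
time: 6.75
tool_pos: [0.4755, -0.0401, 0.0567]
tool_rot: [-3.141, 0.001, 0.081]
contact_force: [-2.5, 2.5, 4.8]
opening: 0.0142
grip_force: 12.0
```

Request:
{"method": "carry_out", "body": {
  "commands": [
    [[-0.008,0,0],0,0],
    [[-0.006,0,0],0,0],
    [[0,0,0],0,0]
  ]
}}

```text
time: 7.12
tool_pos: [0.4633, -0.0411, 0.0569]
tool_rot: [3.141, -0.003, 0.08]
contact_force: [4.5, 5.3, 1.0]
opening: 0.0139
grip_force: 12.0
```

Request:
{"method": "carry_out", "body": {
  "commands": [
    [[-0.004,0,0],0,0],
    [[0,0,0],0,0],
    [[0,0,0],0,0]
  ]
}}

```text
time: 7.5
tool_pos: [0.4616, -0.0413, 0.0572]
tool_rot: [3.141, -0.007, 0.08]
contact_force: [12.0, 9.6, -2.1]
opening: 0.0138
grip_force: 16.4
```

Request:
{"method": "carry_out", "body": {
  "commands": [
    [[-0.004,0,0],0,0],
    [[0,0,0],0,0],
    [[0,0,0],0,0]
  ]
}}

```text
time: 7.88
tool_pos: [0.4583, -0.0416, 0.0574]
tool_rot: [3.141, -0.009, 0.08]
contact_force: [13.7, 10.9, -2.7]
opening: 0.0137
grip_force: 12.0
```

Request:
{"method": "carry_out", "body": {
  "commands": [
    [[0,0,0],0,0.2],
    [[0,0,0],0,0.4],
    [[0,0,0],0,0.5],
    [[0,0,-0.02],0,0.5],
    [[0,0,-0.04],0,0.5],
    [[0,0,-0.04],0,0.5],
    [[0,0,-0.03],0,0.7]
  ]
}}

```text
time: 8.75
tool_pos: [0.4544, -0.0422, 0.1882]
tool_rot: [3.141, -0.001, 0.081]
contact_force: [0.9, 0.6, -0.5]
opening: 0.0521
grip_force: 0.0
```

```bash
python3 - <<'E'
from h import *
# grasp yaw: fingers close across bar -> tool x along bar
plan((.4095,-.288,.18),.385)
E
```

```text
turn -0.304 = 2 x -0.1522; shift(new frame) [-0.134   0.211   0.0082] = 5 x [-0.0268  0.0422  0.0016]; q6 1.23
```

Request:
{"method": "carry_out", "body": {
  "commands": [
    [[0,0,0],-0.152,0.7],
    [[0,0,0],-0.152,0.7],
    [[-0.0268,0.0422,0.002],0,0.7],
    [[-0.0268,0.0422,0.002],0,0.7],
    [[-0.0268,0.0422,0.002],0,0.7],
    [[-0.0268,0.0422,0.002],0,0.7],
    [[-0.0268,0.0422,0.002],0,0.7],
    [[0,0,0.04],0,0.7],
    [[0,0,0.04],0,0.7],
    [[0,0,0],0,0.7],
    [[0,0,0],0,0.7]
  ]
}}

```text
time: 10.12
tool_pos: [0.41, -0.2882, 0.0979]
tool_rot: [3.14, -0.0, 0.385]
contact_force: [0.8, 0.2, 0.3]
opening: 0.0645
grip_force: 0.0
```

```bash
cat > look.py <<'E'
from h import *
import sys
np.set_printoptions(precision=4,suppress=True)
def both(tag):
    t=snap('top',tag+'t.png');s=snap('side',tag+'s.png');return t,s
def bars(t,s):
    for nm,p in(('t',t),('s',s)):
        h=cv2.cvtColor(np.ascontiguousarray(p['pixels']),cv2.COLOR_RGB2HSV)
        m=cv2.morphologyEx(cv2.inRange(h,np.array((3,110,80)),np.array((16,255,255))),cv2.MORPH_CLOSE,np.ones((5,5),np.uint8))
        n,l,st,c=cv2.connectedComponentsWithStats(m)
        for i in range(1,n):
            if st[i,4]>40:
                x=at_z(p,c[i],.011)
                if .3<x[0]<.85 and abs(x[1])<.5: X,y,a,b=bar1(p,x);print(nm,X[:2],round(float(y),3),a)
E
python3 - <<'E'
from look import *
t,s=both('b');bars(t,s)
plan((.4095,-.288,.019),.385)
E
```

```text
t [ 0.7916 -0.0134] 1.768 71
t [ 0.6487 -0.3011] 2.416 190
t [ 0.523  -0.2655] 1.33 155
t [0.5834 0.3917] 2.867 156
t [0.4421 0.4422] 1.189 562
t [0.3777 0.4228] 0.71 50
t [0.3617 0.3443] 1.719 88
t [0.3635 0.4844] 2.352 94
s [ 0.4041 -0.2911] 0.337 75
s [ 0.5189 -0.2764] 1.267 136
s [ 0.6467 -0.3044] 2.413 158
s [0.4137 0.1448] 1.311 247
turn 0.000 = 1 x 0.0001; shift(new frame) [-0.0007 -0.0007  0.0794] = 2 x [-0.0003 -0.0004  0.0397]; q6 0.42
```

Bars are undisturbed. Grasp the first one.

Request:
{"method": "carry_out", "body": {
  "commands": [
    [[-0.001,-0.001,0.035],0,0.7],
    [[0,0,0.03],0,0.7],
    [[0,0,0.014],0,0.7],
    [[0,0,0],0,0.4],
    [[0,0,0],0,0.1],
    [[0,0,0],0,0],
    [[0,0,0],0,0],
    [[0,0,0],0,0],
    [[0,0,0],0,0]
  ],
  "newtons": 25
}}

```text
time: 11.35
tool_pos: [0.4083, -0.2873, 0.0179]
tool_rot: [3.141, -0.0, 0.385]
contact_force: [-0.7, -0.3, 3.3]
opening: 0.022
grip_force: 25.0
```

Request:
{"method": "carry_out", "body": {
  "commands": [
    [[0,0,-0.02],0,0],
    [[0,0,-0.04],0,0],
    [[0,0,-0.04],0,0],
    [[0,0,0],0,0]
  ],
  "newtons": 35
}}

```text
time: 11.85
tool_pos: [0.4095, -0.2883, 0.1202]
tool_rot: [3.136, -0.002, 0.385]
contact_force: [0.4, 0.4, -0.9]
opening: 0.0216
grip_force: 35.0
```

```bash
python3 - <<'E'
from look import *
t,s=both('c')
# refit feeder with slide back
v=np.array([.6322,.0540,.0814]);c,q=np.cos(v[2]),np.sin(v[2])
def F(X): d=X-np.array([v[0],v[1],0]);return np.array([c*d[0]+q*d[1],-q*d[0]+c*d[1],X[2]])
for n,z in(('pulley_top',.056),('pulley_mark',.056),('sensor_grip',.05),('sensor_index',.022),('green_clip',.01),('tray_floor',.008),('pointer',.01),('feeder',0)):
    for nm,p in(('t',t),('s',s)):
        for r in robot.tip_of(p,n)[:3]: print(n,nm,np.round(r['at'],1),round(r['p'],2),F(at_z(p,r['at'],z)))
# tray blue rim outer rectangle
for nm,p in(('t',t),('s',s)):
    for b in blobs(p,(100,120,50),(125,255,255),60):
        x=at_z(p,b[0],.02);print(nm,b[1],b[0],F(x))
E
```

```text
pulley_top t [213.  165.5] 0.8 [ 0.001  -0.0743  0.056 ]
pulley_top s [226.  245.3] 0.68 [ 0.0046 -0.0914  0.056 ]
pulley_mark t [199.5 182.4] 0.75 [-0.0377 -0.0302  0.056 ]
pulley_mark s [255.2 253.3] 0.86 [-0.0348 -0.0363  0.056 ]
sensor_grip t [229.5 231.1] 0.53 [-0.1824 -0.0833  0.05  ]
sensor_grip s [286.8 208. ] 0.71 [-0.1722 -0.0896  0.05  ]
sensor_index t [242.1 227.8] 0.57 [-0.177  -0.1167  0.022 ]
sensor_index t [160.9 257.9] 0.48 [-0.2104  0.1107  0.022 ]
sensor_index s [284.4 209.4] 0.76 [-0.1792 -0.1033  0.022 ]
sensor_index s [256.3 284.1] 0.27 [-0.0021  0.0109  0.022 ]
green_clip s [264.1 215.8] 0.47 [-0.1329 -0.1246  0.01  ]
tray_floor t [153.4 180.9] 0.85 [0.0068 0.1008 0.008 ]
tray_floor t [189.4 178.2] 0.37 [-0.0068  0.0006  0.008 ]
tray_floor s [282.6 324.2] 0.73 [0.0056 0.1108 0.008 ]
pointer s [250.8 121. ] 0.33 [-0.3091 -0.4068  0.01  ]
feeder t [190.4 176.6] 0.9 [-0.0005 -0.002   0.    ]
feeder s [254.  287.7] 0.83 [0.0006 0.0069 0.    ]
t 155 [293.1032  96.5613] [ 0.1675 -0.338   0.02  ]
t 196 [234.5765  99.5255] [ 0.1943 -0.1699  0.02  ]
t 105 [282.0571 110.7429] [ 0.1312 -0.2969  0.02  ]
t 161 [391.4286 182.4534] [-0.14   -0.5463  0.02  ]
t 119 [156.4706 209.2857] [-0.0777  0.1022  0.02  ]
t 247 [396.996  203.0445] [-0.1991 -0.5452  0.02  ]
s 108 [195.787   98.9815] [-0.2275 -0.5718  0.02  ]
s 60 [ 96.65   231.5167] [ 0.2148 -0.3229  0.02  ]
s 284 [136.2852 269.8838] [ 0.1891 -0.1784  0.02  ]
s 216 [278.8426 349.5324] [0.0484 0.1485 0.02  ]
```

```bash
cat >> look.py <<'E'
v=np.array([.6322,.0550,.0814])
def W(x,y,z=0):
    c,s=np.cos(v[2]),np.sin(v[2]);return np.array([v[0]+c*x-s*y,v[1]+s*x+c*y,z])
def F(X):
    c,s=np.cos(v[2]),np.sin(v[2]);d=np.array(X)-np.array([v[0],v[1],0]);return np.array([c*d[0]+s*d[1],-s*d[0]+c*d[1],X[2]])
SL=[(-.036,.134),(-.036,.078),(.042,.134),(.042,.078)]
def slot(i,z=.12): return W(*SL[i],z)
E
python3 -c "
from look import *
print(slot(0));plan(slot(0),.081)"
```

```text
[0.5854 0.1856 0.12  ]
turn 0.304 = 2 x 0.1519; shift(new frame) [ 0.2148 -0.457  -0.0022] = 11 x [ 0.0195 -0.0415 -0.0002]; q6 0.42
```

Request:
{"method": "carry_out", "body": {
  "commands": [
    [[0,0,0],0.152,0],
    [[0,0,0],0.152,0],
    [[0.0195,-0.0415,0],0,0],
    [[0.0195,-0.0415,0],0,0],
    [[0.0195,-0.0415,0],0,0],
    [[0.0195,-0.0415,0],0,0],
    [[0.0195,-0.0415,0],0,0],
    [[0.0195,-0.0415,0],0,0],
    [[0.0195,-0.0415,0],0,0],
    [[0.0195,-0.0415,0],0,0],
    [[0.0195,-0.0415,0],0,0],
    [[0.0195,-0.0415,0],0,0],
    [[0.0195,-0.0415,0],0,0],
    [[0,0,0.035],0,0],
    [[0,0,0.035],0,0],
    [[0,0,0],0,0]
  ]
}}

```text
time: 14.75
tool_pos: [0.5831, 0.1849, 0.045]
tool_rot: [3.141, 0.006, 0.081]
contact_force: [-0.5, -0.4, -0.5]
opening: 0.0219
grip_force: 35.0
```

```bash
python3 - <<'E'
from look import *
o=robot.observe();print(o['opening'],o['grip_force'])
t,s=both('d');plan(slot(0,.028),.081)
x0,y0=210,200
im=np.ascontiguousarray(s['pixels'][y0:y0+180,x0:x0+180,::-1]);c=cv2.resize(im,None,fx=3.2,fy=3.2,interpolation=cv2.INTER_CUBIC)
P=np.array(o['tool_pos'])
def m(X,col):
    q=(proj(s,X)-[x0,y0])*3.2;cv2.circle(c,(int(q[0]),int(q[1])),4,col,1)
for a in(-.035,.035):
    for b in(-.011,.011):
        d=np.array([np.cos(.081)*a-np.sin(.081)*b,np.sin(.081)*a+np.cos(.081)*b,0])
        m(P+d-[0,0,.018],(0,255,0)); m(slot(0,.008)+d,(0,255,255))
cv2.imwrite('pics/d1.png',c)
E
```

```text
0.021941118675898076 34.967615604400635
turn -0.000 = 1 x -0.0004; shift(new frame) [-0.0002 -0.0005  0.0204] = 1 x [-0.0002 -0.0005  0.0204]; q6 1.67
```

View pics/d1.png

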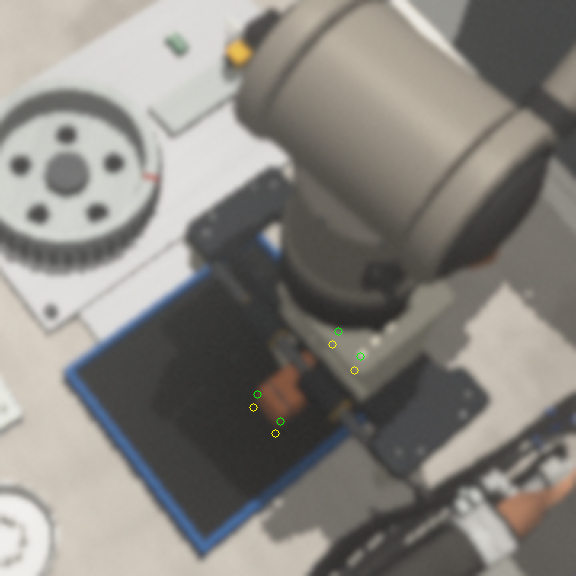

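The copper bar is in the jaws at (280,395), well inside the tray. The sensor is fully back at (238,52), far from the pulley. Lower and release with a limited opening.

Request:
{"method": "carry_out", "body": {
  "commands": [
    [[0,0,0.012],0,0],
    [[0,0,0.005],0,0],
    [[0,0,0],0,0],
    [[0,0,0],0,0.34],
    [[0,0,0],0,0.34],
    [[0,0,0],0,0.34],
    [[0,0,-0.02],0,0.34],
    [[0,0,-0.04],0,0.34],
    [[0,0,-0.04],0,0.5],
    [[0,0,0],0,0.5]
  ]
}}

```text
time: 16.1
tool_pos: [0.5872, 0.1856, 0.1346]
tool_rot: [-3.141, -0.008, 0.081]
contact_force: [-0.1, 0.2, 0.3]
opening: 0.0446
grip_force: 0.0
```

```bash
python3 - <<'E'
from look import *
t,s=both('e');bars(t,s)
plan((.4145,.1455,.1),1.306)
E
```

```text
t [ 0.7919 -0.0135] 1.788 72
t [ 0.6487 -0.3011] 2.416 190
t [0.574  0.1885] 0.099 136
t [ 0.5197 -0.274 ] 1.247 209
t [0.4157 0.1464] 1.302 222
s [ 0.5185 -0.2777] 1.244 132
s [ 0.6469 -0.3045] 2.408 157
s [0.5876 0.1836] 0.105 355
turn -1.225 = 7 x -0.1750; shift(new frame) [-0.0829 -0.1543  0.0308] = 4 x [-0.0207 -0.0386  0.0077]; q6 1.67
```

Request:
{"method": "carry_out", "body": {
  "commands": [
    [[0,0,0],-0.175,0.7],
    [[0,0,0],-0.175,0.7],
    [[0,0,0],-0.175,0.7],
    [[0,0,0],-0.175,0.7],
    [[0,0,0],-0.175,0.7],
    [[0,0,0],-0.175,0.7],
    [[0,0,0],-0.175,0.7],
    [[-0.0207,-0.0386,0.0075],0,0.7],
    [[-0.0207,-0.0386,0.0075],0,0.7],
    [[-0.0207,-0.0386,0.0075],0,0.7],
    [[-0.0207,-0.0386,0.0075],0,0.7],
    [[0,0,0.03],0,0.7],
    [[0,0,0.02],0,0.7],
    [[0,0,0],0,0.7],
    [[0,0,0],0,0.7]
  ]
}}

```text
time: 18.08
tool_pos: [0.4145, 0.1456, 0.0507]
tool_rot: [-3.141, 0.0, 1.306]
contact_force: [-0.5, -0.3, -0.2]
opening: 0.0643
grip_force: 0.0
```

```bash
python3 - <<'E'
from look import *
plan((.4145,.1455,.019),1.306)
E
```

```text
turn -0.000 = 1 x -0.0002; shift(new frame) [-0.0001  0.      0.0317] = 1 x [-0.0001  0.      0.0317]; q6 0.43
```

Request:
{"method": "carry_out", "body": {
  "commands": [
    [[0,0,0.02],0,0.7],
    [[0,0,0.012],0,0.7],
    [[0,0,0],0,0.4],
    [[0,0,0],0,0.1],
    [[0,0,0],0,0],
    [[0,0,0],0,0],
    [[0,0,0],0,0],
    [[0,0,0],0,0],
    [[0,0,-0.02],0,0],
    [[0,0,-0.04],0,0],
    [[0,0,-0.04],0,0],
    [[0,0,0],0,0]
  ]
}}

```text
time: 19.58
tool_pos: [0.4159, 0.146, 0.1209]
tool_rot: [3.137, -0.002, 1.306]
contact_force: [0.1, -0.2, -2.6]
opening: 0.0218
grip_force: 35.0
```

```bash
python3 - <<'E'
from look import *
plan(slot(1,.11),.081)
E
```

```text
turn 1.225 = 7 x 0.1750; shift(new frame) [0.1722 0.0302 0.0109] = 4 x [0.043  0.0075 0.0027]; q6 0.43
```

Request:
{"method": "carry_out", "body": {
  "commands": [
    [[0,0,0],0.175,0],
    [[0,0,0],0.175,0],
    [[0,0,0],0.175,0],
    [[0,0,0],0.175,0],
    [[0,0,0],0.175,0],
    [[0,0,0],0.175,0],
    [[0,0,0],0.175,0],
    [[0.043,0.0075,0.0027],0,0],
    [[0.043,0.0075,0.0027],0,0],
    [[0.043,0.0075,0.0027],0,0],
    [[0.043,0.0075,0.0027],0,0],
    [[0,0,0.03],0,0],
    [[0,0,0.03],0,0],
    [[0,0,0],0,0]
  ]
}}

```text
time: 21.32
tool_pos: [0.5854, 0.1293, 0.0438]
tool_rot: [3.141, 0.009, 0.081]
contact_force: [0.2, 0.1, -2.2]
opening: 0.022
grip_force: 35.0
```

```bash
python3 - <<'E'
from look import *
plan(slot(1,.029),.081)
E
```

```text
turn -0.000 = 1 x -0.0003; shift(new frame) [ 0.0046 -0.0002  0.0148] = 1 x [ 0.0046 -0.0002  0.0148]; q6 1.58
```

Request:
{"method": "carry_out", "body": {
  "commands": [
    [[0,0,0.012],0,0],
    [[0,0,0.004],0,0],
    [[0,0,0],0,0],
    [[0,0,0],0,0.34],
    [[0,0,0],0,0.34],
    [[0,0,0],0,0.34],
    [[0,0,-0.02],0,0.34],
    [[0,0,-0.04],0,0.34],
    [[0,0,-0.04],0,0.5],
    [[0,0,0],0,0.7]
  ]
}}

```text
time: 22.58
tool_pos: [0.5905, 0.1299, 0.1357]
tool_rot: [-3.142, -0.008, 0.081]
contact_force: [-0.1, -0.9, 0.4]
opening: 0.0467
grip_force: 0.0
```

```bash
python3 - <<'E'
from look import *
t,s=both('f');bars(t,s)
plan((.519,-.276,.12),1.245)
E
```

```text
t [ 0.7917 -0.0137] 1.779 79
t [ 0.6489 -0.3012] 2.415 189
t [0.5756 0.131 ] 0.04 143
t [ 0.5197 -0.2742] 1.252 210
t [0.4492 0.4639] 2.9 236
t [0.36   0.4888] 2.431 76
s [ 0.5185 -0.2776] 1.249 129
s [ 0.6469 -0.3042] 2.415 156
s [0.5886 0.1267] 0.089 307
s [0.5862 0.1838] 0.045 354
turn -1.164 = 7 x -0.1663; shift(new frame) [-0.4064  0.0642  0.0121] = 10 x [-0.0406  0.0064  0.0012]; q6 1.58
```

Request:
{"method": "carry_out", "body": {
  "commands": [
    [[0,0,0],-0.1663,0.7],
    [[0,0,0],-0.1663,0.7],
    [[0,0,0],-0.1663,0.7],
    [[0,0,0],-0.1663,0.7],
    [[0,0,0],-0.1663,0.7],
    [[0,0,0],-0.1663,0.7],
    [[0,0,0],-0.1663,0.7],
    [[-0.0406,0.0064,0.0012],0,0.7],
    [[-0.0406,0.0064,0.0012],0,0.7],
    [[-0.0406,0.0064,0.0012],0,0.7],
    [[-0.0406,0.0064,0.0012],0,0.7],
    [[-0.0406,0.0064,0.0012],0,0.7],
    [[-0.0406,0.0064,0.0012],0,0.7],
    [[-0.0406,0.0064,0.0012],0,0.7],
    [[-0.0406,0.0064,0.0012],0,0.7],
    [[-0.0406,0.0064,0.0012],0,0.7],
    [[-0.0406,0.0064,0.0012],0,0.7],
    [[0,0,0.03],0,0.7],
    [[0,0,0],0,0.7],
    [[0,0,0],0,0.7]
  ]
}}

```text
time: 25.18
tool_pos: [0.519, -0.275, 0.0898]
tool_rot: [-3.141, -0.0, 1.245]
contact_force: [0.4, 0.2, -0.8]
opening: 0.0647
grip_force: 0.0
```

```bash
python3 - <<'E'
from look import *
t,s=both('g');bars(t,s)
plan((.519,-.276,.019),1.245)
E
```

```text
t [ 0.7913 -0.0136] 1.749 70
t [0.591  0.1328] 0.076 269
t [0.5912 0.1898] 0.088 262
t [0.5834 0.3918] 2.867 158
t [0.4419 0.442 ] 1.199 562
t [0.378  0.4229] 0.734 52
t [0.3617 0.3441] 1.725 87
t [0.3633 0.4836] 2.34 103
s [ 0.5176 -0.28  ] 1.277 81
s [ 0.6498 -0.3074] 2.426 143
s [0.585  0.1258] 0.089 352
s [0.5846 0.183 ] 0.101 406
turn 0.001 = 1 x 0.0008; shift(new frame) [-0.0009 -0.0003  0.0717] = 2 x [-0.0005 -0.0002  0.0359]; q6 -0.29
```

Request:
{"method": "carry_out", "body": {
  "commands": [
    [[0,0,0.03],0,0.7],
    [[0,0,0.025],0,0.7],
    [[0,0,0.017],0,0.7],
    [[0,0,0],0,0.4],
    [[0,0,0],0,0.1],
    [[0,0,0],0,0],
    [[0,0,0],0,0],
    [[0,0,0],0,0],
    [[0,0,0],0,0],
    [[0,0,-0.02],0,0],
    [[0,0,-0.04],0,0],
    [[0,0,-0.04],0,0],
    [[0,0,0],0,0]
  ]
}}

```text
time: 26.9
tool_pos: [0.5205, -0.2765, 0.121]
tool_rot: [3.136, 0.002, 1.245]
contact_force: [-0.7, -0.1, -2.0]
opening: 0.0218
grip_force: 35.0
```

```bash
python3 - <<'E'
from look import *
plan(slot(2,.12),.081)
E
```

```text
turn 1.164 = 7 x 0.1663; shift(new frame) [ 0.1801 -0.4554  0.001 ] = 11 x [ 0.0164 -0.0414  0.0001]; q6 -0.29
```

Request:
{"method": "carry_out", "body": {
  "commands": [
    [[0,0,0],0.1663,0],
    [[0,0,0],0.1663,0],
    [[0,0,0],0.1663,0],
    [[0,0,0],0.1663,0],
    [[0,0,0],0.1663,0],
    [[0,0,0],0.1663,0],
    [[0,0,0],0.1663,0],
    [[0.0162,-0.0414,0],0,0],
    [[0.0162,-0.0414,0],0,0],
    [[0.0162,-0.0414,0],0,0],
    [[0.0162,-0.0414,0],0,0],
    [[0.0162,-0.0414,0],0,0],
    [[0.0162,-0.0414,0],0,0],
    [[0.0162,-0.0414,0],0,0],
    [[0.0162,-0.0414,0],0,0],
    [[0.0162,-0.0414,0],0,0],
    [[0.0162,-0.0414,0],0,0],
    [[0.0162,-0.0414,0],0,0],
    [[0,0,0.035],0,0],
    [[0,0,0],0,0]
  ]
}}

```text
time: 29.4
tool_pos: [0.6567, 0.1927, 0.0778]
tool_rot: [3.14, 0.01, 0.082]
contact_force: [-0.5, -0.9, -1.9]
opening: 0.0216
grip_force: 35.0
```

```bash
python3 - <<'E'
from look import *
plan(slot(2,.029),.081);o=robot.observe();print(o['tool_pos'],o['opening'],o['tool_rot'])
E
```

```text
turn 0.001 = 1 x 0.0007; shift(new frame) [0.0064 0.0013 0.0488] = 2 x [0.0032 0.0006 0.0244]; q6 1.66
[0.6567 0.1927 0.0778] 0.02159957692084789 [3.1404 0.0099 0.0817]
```

Request:
{"method": "carry_out", "body": {
  "commands": [
    [[0,0,0.02],0,0],
    [[0,0,0.02],0,0],
    [[0,0,0],0,0],
    [[0,0,0],0,0]
  ]
}}

```text
time: 29.9
tool_pos: [0.6603, 0.1926, 0.0435]
tool_rot: [-3.142, -0.001, 0.08]
contact_force: [-0.4, 0.9, -0.7]
opening: 0.0217
grip_force: 35.0
```

Request:
{"method": "carry_out", "body": {
  "commands": [
    [[0,0,0.01],0,0],
    [[0,0,0.005],0,0],
    [[0,0,0],0,0],
    [[0,0,0],0,0.34],
    [[0,0,0],0,0.34],
    [[0,0,0],0,0.34],
    [[0,0,-0.02],0,0.34],
    [[0,0,-0.04],0,0.34],
    [[0,0,-0.04],0,0.5],
    [[0,0,0],0,0.7]
  ]
}}

```text
time: 31.15
tool_pos: [0.6624, 0.1933, 0.134]
tool_rot: [-3.141, -0.01, 0.081]
contact_force: [-0.2, -0.2, 0.6]
opening: 0.0469
grip_force: 0.0
```

```bash
python3 - <<'E'
from look import *
t,s=both('i');bars(t,s)
plan((.648,-.303,.12),2.412)
E
```

```text
t [ 0.7918 -0.0138] 1.796 72
t [ 0.6489 -0.3012] 2.415 189
t [0.6197 0.1924] 0.1 390
t [0.592  0.1331] 0.139 197
s [ 0.6466 -0.3042] 2.405 157
s [0.6715 0.1922] 0.106 256
turn 0.810 = 5 x 0.1621; shift(new frame) [0.3215 0.3777 0.0093] = 9 x [0.0357 0.042  0.001 ]; q6 1.66
```

Request:
{"method": "carry_out", "body": {
  "commands": [
    [[0,0,0],0.162,0.42],
    [[0,0,0],0.162,0.42],
    [[0,0,0],0.162,0.42],
    [[0,0,0],0.162,0.42],
    [[0,0,0],0.162,0.42],
    [[0.0357,0.042,0.001],0,0.42],
    [[0.0357,0.042,0.001],0,0.42],
    [[0.0357,0.042,0.001],0,0.42],
    [[0.0357,0.042,0.001],0,0.42],
    [[0.0357,0.042,0.001],0,0.42],
    [[0.0357,0.042,0.001],0,0.42],
    [[0.0357,0.042,0.001],0,0.42],
    [[0.0357,0.042,0.001],0,0.42],
    [[0.0357,0.042,0.001],0,0.42],
    [[0,0,0.03],0,0.42],
    [[0,0,0.02],0,0.42],
    [[0,0,0],0,0.42],
    [[0,0,0],0,0.42]
  ]
}}

```text
time: 33.5
tool_pos: [0.6483, -0.3024, 0.0696]
tool_rot: [-3.141, -0.001, -0.728]
contact_force: [0.4, -0.4, 0.8]
opening: 0.0388
grip_force: 0.0
```

```bash
python3 - <<'E'
from look import *
t,s=both('j');bars(t,s)
plan((.648,-.303,.019),2.412)
E
```

```text
t [ 0.7916 -0.0137] 1.764 72
t [0.6284 0.1939] 0.084 487
t [0.5834 0.3917] 2.867 156
t [0.4418 0.4421] 1.198 564
t [0.3774 0.4235] 0.765 47
t [0.3617 0.3443] 1.719 88
t [0.3637 0.4845] 2.344 99
s [ 0.6325 -0.2921] 2.471 72
s [0.5853 0.1258] 0.087 357
s [0.6236 0.187 ] 0.101 853
turn 0.002 = 1 x 0.0015; shift(new frame) [-0.0002  0.0005  0.0514] = 2 x [-0.0001  0.0003  0.0257]; q6 1.76
```

Request:
{"method": "carry_out", "body": {
  "commands": [
    [[0,0,0.025],0,0.42],
    [[0,0,0.015],0,0.42],
    [[0,0,0.01],0,0.42],
    [[0,0,0],0,0.3],
    [[0,0,0],0,0.1],
    [[0,0,0],0,0],
    [[0,0,0],0,0],
    [[0,0,0],0,0],
    [[0,0,-0.02],0,0],
    [[0,0,-0.04],0,0],
    [[0,0,-0.04],0,0],
    [[0,0,0],0,0]
  ]
}}

```text
time: 35.1
tool_pos: [0.6495, -0.3044, 0.1243]
tool_rot: [-3.14, -0.009, -0.729]
contact_force: [0.6, -0.6, -1.9]
opening: 0.0221
grip_force: 35.0
```

```bash
python3 - <<'E'
from look import *
plan(W(.040,.078,.12),.081)
E
```

```text
turn -0.810 = 5 x -0.1620; shift(new frame) [ 0.0518 -0.4376  0.0043] = 10 x [ 0.0052 -0.0438  0.0004]; q6 1.76
```

Request:
{"method": "carry_out", "body": {
  "commands": [
    [[0,0,0],-0.162,0],
    [[0,0,0],-0.162,0],
    [[0,0,0],-0.162,0],
    [[0,0,0],-0.162,0],
    [[0,0,0],-0.162,0],
    [[0.0052,-0.0437,0],0,0],
    [[0.0052,-0.0437,0],0,0],
    [[0.0052,-0.0437,0],0,0],
    [[0.0052,-0.0437,0],0,0],
    [[0.0052,-0.0437,0],0,0],
    [[0.0052,-0.0437,0],0,0],
    [[0.0052,-0.0437,0],0,0],
    [[0.0052,-0.0437,0],0,0],
    [[0.0052,-0.0437,0],0,0],
    [[0.0052,-0.0437,0],0,0],
    [[0,0,0.03],0,0],
    [[0,0,0.03],0,0],
    [[0,0,0.015],0,0],
    [[0,0,0],0,0],
    [[0,0,0],0,0]
  ]
}}

```text
time: 37.6
tool_pos: [0.6649, 0.1365, 0.045]
tool_rot: [3.142, -0.002, 0.08]
contact_force: [1.0, 0.5, -2.3]
opening: 0.022
grip_force: 35.0
```

```bash
python3 - <<'E'
from look import *
plan(W(.040,.078,.029),.081);o=robot.observe();print(o['tool_pos'],o['opening'])
t,s=both('k')
c=cv2.resize(np.ascontiguousarray(s['pixels'][190:380,190:390,::-1]),None,fx=3,fy=3,interpolation=cv2.INTER_CUBIC)
cv2.imwrite('pics/k1.png',c)
E
```

```text
turn -0.001 = 1 x -0.0006; shift(new frame) [0.0007 0.0005 0.016 ] = 1 x [0.0007 0.0005 0.016 ]; q6 1.58
[0.6649 0.1365 0.045 ] 0.022007612063022198
```

View pics/k1.png

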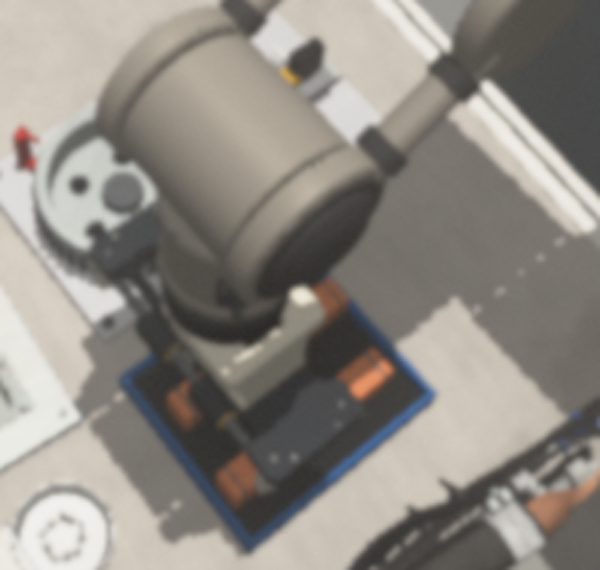

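The last bar, at (180,400), is over its slot inside the wall, and the other three lie in the tray. Lower and release.

Request:
{"method": "carry_out", "body": {
  "commands": [
    [[-0.001,0,0.01],0,0],
    [[0,0,0.005],0,0],
    [[0,0,0],0,0],
    [[0,0,0],0,0.34],
    [[0,0,0],0,0.34],
    [[0,0,0],0,0.34],
    [[0,0,-0.02],0,0.34],
    [[0,0,-0.04],0,0.34],
    [[0,0,-0.04],0,0.5],
    [[0,0,-0.03],0,0.5],
    [[-0.03,0.03,0],0,0.5],
    [[-0.04,0.04,0],0,0.5],
    [[-0.04,0.04,0],0,0.5],
    [[-0.04,0.04,0],0,0.5],
    [[-0.04,0.04,0],0,0.5],
    [[-0.03,0.04,0],0,0.5],
    [[0,0.04,0],0,0.5],
    [[0,0.04,0],0,0.5],
    [[0,0,0],0,0.5]
  ]
}}

```text
time: 40.08
tool_pos: [0.4694, -0.1929, 0.1604]
tool_rot: [3.139, -0.003, 0.077]
contact_force: [0.6, -0.1, -0.3]
opening: 0.0459
grip_force: 0.0
```

```bash
python3 - <<'E'
from look import *
t,s=both('l');bars(t,s)
a=cv2.resize(np.ascontiguousarray(t['pixels'][120:260,110:290,::-1]),None,fx=2.2,fy=2.2*1.5,interpolation=cv2.INTER_CUBIC)
a=cv2.resize(np.ascontiguousarray(t['pixels'][130:260,120:260,::-1]),None,fx=2.85,fy=2.85,interpolation=cv2.INTER_CUBIC)
b=cv2.resize(np.ascontiguousarray(s['pixels'][190:380,190:390,::-1]),None,fx=2,fy=2,interpolation=cv2.INTER_CUBIC)
h=max(len(a),len(b));pad=lambda i:cv2.copyMakeBorder(i,0,h-len(i),0,0,0)
cv2.imwrite('pics/l1.png',np.hstack([pad(a),pad(b)]))
E
```

```text
t [ 0.7916 -0.0134] 1.772 80
t [0.624  0.1343] 0.125 508
t [0.6259 0.1933] 0.099 497
t [0.5838 0.3918] 2.858 155
t [0.4423 0.4427] 1.193 556
t [0.3777 0.4227] 0.64 52
t [0.3623 0.3404] 1.686 74
t [0.3635 0.4846] 2.342 98
s [0.6231 0.1282] 0.13 764
s [0.6236 0.187 ] 0.1 854
```

View pics/l1.png

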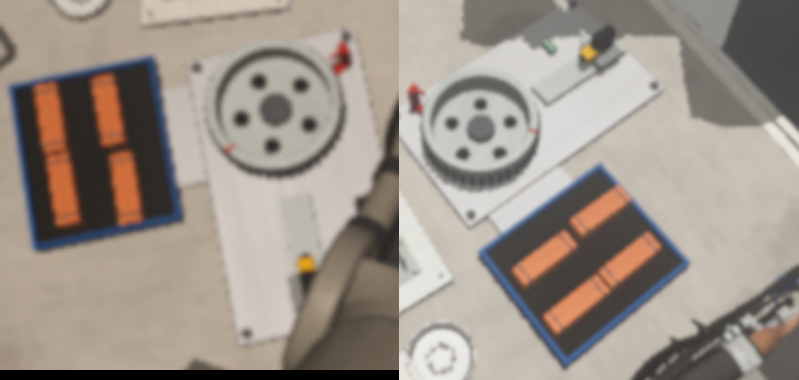

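All four bars lie flat in the tray. The mark is at crop (229,150) in the top view and (533,131) in the side view, and the pointer is at (343,57) top and (413,97) side. Next I measure the angles.

```bash
cat >> look.py <<'E'
def reds(p):
    h=cv2.cvtColor(np.ascontiguousarray(p['pixels']),cv2.COLOR_RGB2HSV).astype(int)
    m=((h[...,0]<7)|(h[...,0]>170))&(h[...,1]>70)&(h[...,2]>60)
    n,l,st,c=cv2.connectedComponentsWithStats(m.astype(np.uint8));u0=proj(p,W(0,-.08,.05))
    return [(l==i,c[i],st[i,4]) for i in range(1,n) if st[i,4]>=2 and np.linalg.norm(c[i]-u0)<60]
def markw(p,m):
    "saturation-weighted centroid"
    h=cv2.cvtColor(np.ascontiguousarray(p['pixels']),cv2.COLOR_RGB2HSV).astype(float)
    k=cv2.dilate(m.astype(np.uint8),np.ones((3,3)));w=np.maximum(h[...,1]-25,0)*k
    y,x=np.nonzero(k);w=w[y,x];return np.array([(x*w).sum(),(y*w).sum()])/w.sum()
E
python3 - <<'E'
from look import *
t,s=snap('top'),snap('side')
for p,u in((t,(216.2,168.3)),(s,(230.8,253.8))): print('hub',F(at_z(p,u,.036)))
X,e=tri([t,s],[(216.2,168.3),(230.8,253.8)]);print(F(X),e)
for nm,p in(('t',t),('s',s)):
    h=cv2.cvtColor(np.ascontiguousarray(p['pixels']),cv2.COLOR_RGB2HSV)
    for m,c,a in reds(p):
        print(nm,c,a,F(at_z(p,c,.056))[:2], 'w',F(at_z(p,markw(p,m),.056))[:2])
        ys,xs=np.nonzero(m)
        if a>10:
            for y in range(ys.min(),ys.max()+1): print(y,[(int(x),int(h[y,x,1])) for x in xs[ys==y]])
E
```

```text
hub [-0.0027 -0.0811  0.036 ]
hub [ 0.0025 -0.0778  0.036 ]
[-0.0001 -0.081   0.0283] [0.15429141162844218, 0.1887042342962876]
t [239.4    149.9818] 55 [ 0.0289 -0.1539] w [ 0.0287 -0.1537]
144 [(240, 83)]
145 [(239, 105), (240, 134), (241, 90)]
146 [(238, 79), (239, 145), (240, 172), (241, 127)]
147 [(238, 95), (239, 161), (240, 191), (241, 155), (242, 83)]
148 [(237, 73), (238, 111), (239, 160), (240, 187), (241, 161), (242, 88)]
149 [(237, 93), (238, 105), (239, 129), (240, 156), (241, 142), (242, 79)]
150 [(237, 74), (238, 77), (239, 98), (240, 129), (241, 124), (242, 76)]
151 [(238, 81), (239, 123), (240, 153), (241, 137), (242, 77)]
152 [(237, 87), (238, 137), (239, 171), (240, 177), (241, 140), (242, 74)]
153 [(237, 136), (238, 182), (239, 189), (240, 163), (241, 107)]
154 [(237, 133), (238, 179), (239, 159), (240, 111)]
155 [(237, 96), (238, 132), (239, 101)]
156 [(238, 73)]
t [158. 155.] 3 [0.0617 0.0658] w [0.061  0.0663]
t [199.8333 182.    ] 6 [-0.0369 -0.0322] w [-0.0367 -0.0319]
s [197.8519 238.4444] 54 [ 0.0446 -0.1449] w [ 0.0442 -0.1457]
232 [(196, 76), (197, 84)]
233 [(195, 73), (196, 111), (197, 126), (198, 104)]
234 [(195, 98), (196, 137), (197, 149), (198, 132), (199, 93)]
235 [(195, 113), (196, 146), (197, 148), (198, 136), (199, 116), (200, 90)]
236 [(195, 100), (196, 131), (197, 132), (198, 121), (199, 101), (200, 82), (201, 72)]
237 [(196, 102), (197, 104), (198, 91)]
238 [(196, 75), (197, 84), (198, 75)]
239 [(197, 80), (198, 77)]
240 [(197, 80), (198, 81)]
241 [(197, 75), (198, 82)]
242 [(197, 77), (198, 88), (199, 93), (200, 79)]
243 [(197, 78), (198, 99), (199, 122), (200, 121), (201, 88)]
244 [(197, 77), (198, 103), (199, 129), (200, 134), (201, 94)]
245 [(198, 76), (199, 105), (200, 114), (201, 75)]
```

```bash
python3 - <<'E'
from look import *
t,s=snap('top'),snap('side')
O={'t':np.array([-.0027,-.0011]),'s':np.array([.0025,.0022])}
def rel(nm,p,u,z):
    r=F(at_z(p,u,z))[:2]-O[nm]-[0,-.08];return np.round(np.hypot(*r)*1e3,1),np.round(np.arctan2(r[1],r[0]),3)
print('mark t',rel('t',t,(199.8,182.1),.056),'s net',rel('s',s,(255.2,253.3),.056))
for n,p in(('t',t),('s',s)):
    for q in robot.tip_of(p,'pulley_mark')[:1]: print('net mark',n,q['at'],rel(n,p,q['at'],.056))
    for q in robot.tip_of(p,'pointer')[:2]: print('net pointer',n,q['at'])
print('post t',rel('t',t,(239.8,147.2),.056),'s',rel('s',s,(196.8,234.4),.056))
print('tip t',rel('t',t,(237,149.6),.056),rel('t',t,(237,149.6),.05),'s',rel('s',s,(200.7,235.8),.056),rel('s',s,(200.7,235.8),.05))
print('base t',rel('t',t,(238.6,153.4),.014),'s',rel('s',s,(199.7,244),.014))
h=cv2.cvtColor(np.ascontiguousarray(s['pixels']),cv2.COLOR_RGB2HSV)
print(h[249:260,248:262,1])
x=[ray(t,(239.8,147.2)),ray(s,(196.8,234.4))];X,e=tri([t,s],[(239.8,147.2),(196.8,234.4)]);print(F(X),e)
E
```

```text
mark t (np.float64(59.9), np.float64(2.183)) s net (np.float64(55.1), np.float64(2.317))
net mark t [198.4, 180.9] (np.float64(60.3), np.float64(2.099))
net mark s [253.6, 254.0] (np.float64(52.0), np.float64(2.272))
post t (np.float64(85.0), np.float64(-1.091)) s (np.float64(86.2), np.float64(-1.112))
tip t (np.float64(74.8), np.float64(-1.098)) (np.float64(75.8), np.float64(-1.074)) s (np.float64(76.5), np.float64(-1.122)) (np.float64(78.8), np.float64(-1.159))
base t (np.float64(77.8), np.float64(-1.088)) s (np.float64(83.0), np.float64(-1.123))
[[ 5  7  8  7  9  7  8  7  7  8  8  7  6  5]
 [ 6  7  7  8  8  8  6  8  7  6  8  6  3  6]
 [ 8  7  8  9  7  6  5  8  7  6  8  6  6  5]
 [ 7  7  7  6  8  9  8  6  8  6  7  5  6  8]
 [ 6  8  8  6  8  7 14 20 19 16 14 10  6  6]
 [ 8  8  9  6  8  8 27 45 48 45 40 28 11  6]
 [ 8  8  6  6  8  9 28 47 59 64 68 47 15  6]
 [ 8  8  6  6  8  7 15 24 32 43 55 45 15  8]
 [ 8  6  5  6  8  8  7  9 12 17 29 26 11  7]
 [ 8  6  6  8  7  7  6  8  7  6 13 16  9  6]
 [ 8  8  6  6  7  7  8  8  8  7  9  8  7  6]]
[ 0.0388 -0.1572  0.051 ] [0.30664594694167957, 0.37156796269068715]
```

```bash
python3 - <<'E'
from look import *
t,s=snap('top'),snap('side')
r=F(at_z(s,(256.9,254.8),.056))[:2]-[.0025,.0022]-[0,-.08];print(np.hypot(*r),np.arctan2(r[1],r[0]))
C=W(0,-.0795,.1);th=.15
print(C);plan(C+.06*np.array([np.cos(th),np.sin(th),0]),th-np.pi/2)
E
```

```text
0.05947048633919324 2.2661224702921654
[ 0.6387 -0.0242  0.1   ]
turn 1.502 = 9 x 0.1669; shift(new frame) [-0.1384 -0.2525  0.0589] = 6 x [-0.0231 -0.0421  0.0098]; q6 0.95
```

Request:
{"method": "carry_out", "body": {
  "commands": [
    [[0,0,0],0.167,0.4],
    [[0,0,0],0.167,0.4],
    [[0,0,0],0.167,0.4],
    [[0,0,0],0.167,0.4],
    [[0,0,0],0.167,0.4],
    [[0,0,0],0.167,0.4],
    [[0,0,0],0.167,0.4],
    [[0,0,0],0.167,0.4],
    [[0,0,0],0.167,0.4],
    [[-0.0231,-0.0421,0.01],0,0.4],
    [[-0.0231,-0.0421,0.01],0,0.4],
    [[-0.0231,-0.0421,0.01],0,0.4],
    [[-0.0231,-0.0421,0.01],0,0.4],
    [[-0.0231,-0.0421,0.01],0,0.4],
    [[-0.0231,-0.0421,0.01],0,0.4],
    [[0,0,0],0,0.4],
    [[0,0,0],0,0.4],
    [[0,0,0],0,0.4]
  ]
}}

```text
time: 42.92
tool_pos: [0.6978, -0.0166, 0.0994]
tool_rot: [-3.142, -0.0, -1.423]
contact_force: [1.0, -1.1, 0.4]
opening: 0.0365
grip_force: 0.0
```

```bash
python3 - <<'E'
from look import *
C=W(0,-.0795,.058);th=.15
plan(C+.06*np.array([np.cos(th),np.sin(th),0]),th-np.pi/2)
E
```

```text
turn -0.002 = 1 x -0.0025; shift(new frame) [-0.0013 -0.0004  0.0414] = 1 x [-0.0013 -0.0004  0.0414]; q6 2.86
```

Request:
{"method": "carry_out", "body": {
  "commands": [
    [[-0.001,0,0.02],0,0.4],
    [[0,0,0.015],0,0.4],
    [[0,0,0.006],0,0.4],
    [[0,0,0],0,0.4],
    [[0,0,0],0,0.2],
    [[0,0,0],0,0.1],
    [[0,0,0],0,0],
    [[0,0,0],0,0],
    [[0,0,0],0,0],
    [[0,0,0],0,0]
  ],
  "newtons": 8
}}

```text
time: 44.18
tool_pos: [0.6978, -0.015, 0.0582]
tool_rot: [3.141, -0.0, -1.422]
contact_force: [-4.4, -0.7, 4.9]
opening: 0.0104
grip_force: 8.0
```

Request:
{"method": "carry_out", "body": {
  "commands": [
    [[0,0.001,0],0,0],
    [[-0.0075,0.0005,0],-0.125,0],
    [[-0.0075,0.0005,0],-0.125,0],
    [[-0.0075,0.0005,0],-0.125,0],
    [[-0.0075,0.0005,0],-0.125,0],
    [[0,0,0],0,0],
    [[0,0,0],0,0]
  ],
  "newtons": 14
}}

```text
time: 45.05
tool_pos: [0.6854, 0.0114, 0.0582]
tool_rot: [3.141, -0.001, -0.922]
contact_force: [-3.5, -5.5, 4.3]
opening: 0.0101
grip_force: 14.0
```

```bash
cat > arc.py <<'E'
from look import *
o=robot.observe();C=W(0,-.0795,0);d=np.array(o['tool_pos'])-C;th=np.arctan2(d[1],d[0])
r=np.array([np.cos(th),np.sin(th)]);f=np.array(o['contact_force'][:2])
print('r',np.hypot(*d[:2]),'th',th,'yaw err',(o['tool_rot'][2]-(th-np.pi/2)+np.pi)%(2*np.pi)-np.pi,'Frad',f@r,'Ftan ccw',f@[-r[1],r[0]],'q6',o['qpos'][5],'open',o['opening'])
E
python3 arc.py
```

```text
r 0.05874584491337212 th 0.6512210060538093 yaw err -0.0025785190716165474 Frad -6.114484260907286 Ftan ccw -2.2399246339143293 q6 2.399494180452323 open 0.010111868333007647
```

Request:
{"method": "carry_out", "body": {
  "commands": [
    [[-0.0075,0.0015,0],-0.125,0],
    [[-0.0075,0.0005,0],-0.125,0],
    [[-0.0075,0.0005,0],-0.125,0],
    [[-0.0075,0.0005,0],-0.125,0],
    [[-0.0075,0.0005,0],-0.125,0],
    [[-0.0075,0.0005,0],-0.125,0],
    [[-0.0075,0.0005,0],-0.125,0],
    [[-0.0075,0.0005,0],-0.125,0],
    [[0,0,0],0,0]
  ]
}}

```text
time: 46.18
tool_pos: [0.6335, 0.0325, 0.0583]
tool_rot: [3.137, -0.004, 0.079]
contact_force: [2.7, -11.3, 0.1]
opening: 0.0102
grip_force: 14.0
```

```bash
python3 arc.py
```

```text
r 0.05694897277858469 th 1.6613832438442817 yaw err -0.011613758863398438 Frad -11.489315387139872 Ftan ccw -1.7081952160101306 q6 1.426395353505505 open 0.010155907634367758
```

Request:
{"method": "carry_out", "body": {
  "commands": [
    [[0,0.002,0],0,0],
    [[-0.0075,0.0005,0],-0.125,0],
    [[-0.0075,0.0005,0],-0.125,0],
    [[-0.0075,0.0005,0],-0.125,0],
    [[-0.0075,0.0002,0],-0.125,0],
    [[-0.0075,0.0002,0],-0.125,0],
    [[-0.0075,0.0002,0],-0.125,0],
    [[0,0,0],0,0]
  ]
}}

```text
time: 47.18
tool_pos: [0.5957, 0.0128, 0.0583]
tool_rot: [3.133, -0.004, 0.829]
contact_force: [11.4, -6.9, -6.3]
opening: 0.0097
grip_force: 14.0
```

```bash
python3 arc.py
```

```text
r 0.05670314812469127 th 2.43040791535837 yaw err -0.031082707065540838 Frad -13.164684236226718 Ftan ccw -2.24284088084795 q6 0.6368670347059096 open 0.00967570479899356
```

Request:
{"method": "carry_out", "body": {
  "commands": [
    [[0,0.003,0],0,0],
    [[-0.0073,0.001,0],-0.125,0],
    [[-0.0073,0.0005,0],-0.125,0],
    [[-0.0073,0.0005,0],-0.125,0],
    [[-0.0073,0.0005,0],-0.125,0],
    [[0,0,0],0,0],
    [[0,0,0],0,0]
  ]
}}

```text
time: 48.05
tool_pos: [0.5826, -0.013, 0.0583]
tool_rot: [3.138, -0.001, 1.325]
contact_force: [5.6, 0.1, -0.2]
opening: 0.0099
grip_force: 14.0
```

```bash
python3 arc.py; python3 - <<'E'
from look import *
t,s=both('m')
for nm,p in(('t',t),('s',s)):
    for m,c,a in reds(p): print(nm,c,a,markw(p,m))
b=cv2.resize(np.ascontiguousarray(s['pixels'][215:285,180:270,::-1]),None,fx=6,fy=6,interpolation=cv2.INTER_CUBIC)
cv2.imwrite('pics/m1.png',b)
E
```

```text
r 0.057193142024568995 th 2.943432882389806 yaw err -0.04748462328436176 Frad -5.506777309178806 Ftan ccw -1.2131849803840797 q6 0.0910430954245927 open 0.009869793907642881
t [238.9365 150.7937] 63 [238.9436 150.7602]
s [197.7895 238.4737] 57 [197.7937 238.1344]
```

View pics/m1.png

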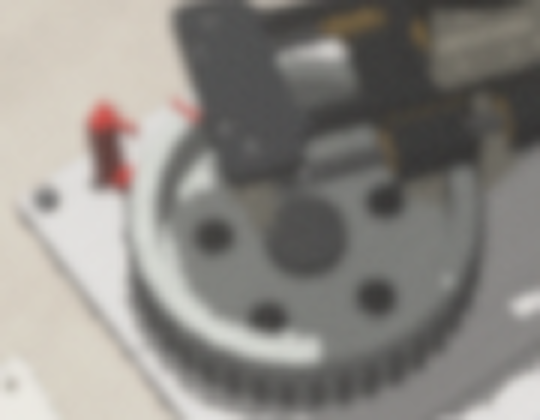

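Request:
{"method": "carry_out", "body": {
  "commands": [
    [[-0.0073,0.0015,0],-0.125,0],
    [[-0.003,0.0005,0],-0.05,0],
    [[0,0,0],0,0],
    [[0,0,0],0,0]
  ]
}}

```text
time: 48.65
tool_pos: [0.5812, -0.0232, 0.0582]
tool_rot: [3.141, -0.0, 1.501]
contact_force: [0.9, 3.0, 4.9]
opening: 0.0102
grip_force: 14.0
```

```bash
cat > mk.py <<'E'
from look import *
import sys
t,s=both(sys.argv[1])
O={'t':np.array([-.0027,-.0011]),'s':np.array([.0025,.0022])}
def rel(nm,p,u,z):
    r=F(at_z(p,u,z))[:2]-O[nm]-[0,-.08];return np.round(np.hypot(*r)*1e3,1),np.round(np.arctan2(r[1],r[0]),3)
for nm,p in(('t',t),('s',s)):
    h=cv2.cvtColor(np.ascontiguousarray(p['pixels']),cv2.COLOR_RGB2HSV).astype(int)
    # points of the rim ring (r 53..67) near the pointer
    H,Wd=h.shape[:2];num=np.zeros(2);den=0
    for y in range(100,300):
        for x in range(150,270):
            k=h[y,x]
            if k[1]>22 and (k[0]<10 or k[0]>165):
                r,a=rel(nm,p,(x,y),.056)
                if 52<r<67.5 and -2.2<a<-.5: num+=(k[1]-15)*np.array([x,y]);den+=k[1]-15
    if den: c=num/den;print(nm,'mark',c,den,rel(nm,p,c,.056))
print('post t',rel('t',t,(239.8,147.2),.056),'s',rel('s',s,(196.8,234.4),.056))
a=cv2.resize(np.ascontiguousarray(t['pixels'][130:180,190:250,::-1]),None,fx=6.5,fy=6.5,interpolation=cv2.INTER_CUBIC)
b=cv2.resize(np.ascontiguousarray(s['pixels'][220:270,180:240,::-1]),None,fx=6.5,fy=6.5,interpolation=cv2.INTER_CUBIC)
cv2.imwrite('pics/'+sys.argv[1]+'1.png',np.hstack([a,b]))
E
python3 mk.py n; python3 arc.py
```

```text
t mark [235.821  153.9261] 514 (np.float64(65.1), np.float64(-1.215))
s mark [205.9216 238.8627] 612 (np.float64(62.1), np.float64(-1.097))
post t (np.float64(85.0), np.float64(-1.091)) s (np.float64(86.2), np.float64(-1.112))
r 0.057466879355380286 th 3.1235639734831544 yaw err -0.05133743571999139 Frad -1.62395086613665 Ftan ccw -2.978363352979805 q6 -0.10296746948235452 open 0.010181421350334337
```

View pics/n1.png

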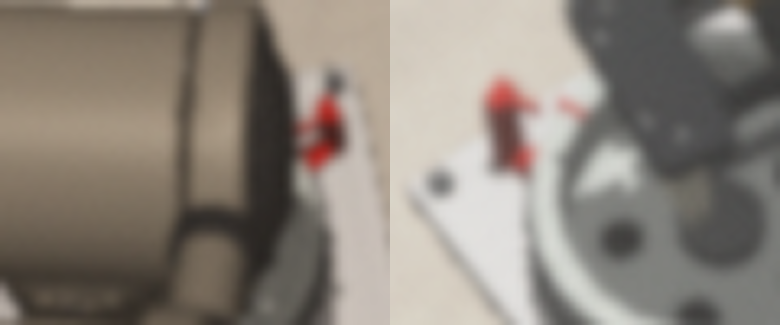

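The side crop shows the mark at (572,106) and the pointer tip at (530,105). The mark lies slightly above the tip-to-axis line, so it needs a little more counter-clockwise turn.

```bash
cat > mk2.py <<'E'
from look import *
import sys
s=snap('side',sys.argv[1]+'s.png')
off=np.array([.0025,.0022,0])
def rel(u,z=.056):
    r=F(at_z(s,u,z))[:2]-off[:2]-[0,-.08];return np.round(np.hypot(*r)*1e3,1),np.round(np.arctan2(r[1],r[0]),3)
h=cv2.cvtColor(np.ascontiguousarray(s['pixels']),cv2.COLOR_RGB2HSV).astype(int)
red=((h[...,0]<12)|(h[...,0]>165))
S=np.where(red,h[...,1],0)
print(S[230:250,193:216])
num=np.zeros(2);den=0;P=[]
for y in range(225,260):
    for x in range(190,232):
        r,a=rel((x,y))
        if S[y,x]>25 and 53<r<67 and -1.6<a<-.9 and not (y>239 and x<204): num+=(S[y,x]-15)*np.array([x,y]);den+=S[y,x]-15;P.append((x,y,S[y,x]))
c=num/max(den,1);print('mark',c,len(P),rel(c)); print('post',rel((196.8,234.4)),'tip',rel((200.7,235.8)))
E
python3 mk2.py n2
```

```text
[[  0   0   0   0   0   0   0   0   0   0   0   0   0   0   0   0   0   0
    0   0   0   0   0]
 [  0   0   0  45  48  40   0   0   0   0   0   0   0   0   0   0   0   0
    0   0   3   3   0]
 [  0   0  49  75  84  68  44   0   0   0   0   0   0   0   0   0   0   0
    0   0   0   3   3]
 [  0  40  74 111 127 104  66  39   0   0   0   0   0   0   0   0   0   0
    0   0   0   0   0]
 [  0  56 101 139 151 133  95  63  44   0   0   0  19  22  18   0   0   0
    0   0   0   0   3]
 [  0  62 115 148 152 141 115  90  66  46  24   0  27  45  43  31   0   0
    0   0   0   0   0]
 [  0  55 103 134 138 126 104  85  74  50  25  15  27  48  59  55  42  26
    0   0   0   0   0]
 [  0  42  72 105 110  96  63  43  39  34  20   0  16  26  38  54  56  38
    0   0   0   0   0]
 [  0  37  56  81  90  81  44  26  21  17   0   0   0   0   0  29  41  32
    0   0   0   0   0]
 [  0   0  47  69  87  81  51  27  16   0   0   0   0   0   0   0   0   0
    0   0   0   0   0]
 [  0   0  35  60  83  83  59  33  15   0   0   0   0   0   0   0   0   0
    0   0   0   0   0]
 [  0   0  27  53  85  88  73  47
[... 294 characters left out ...]
4  42   0   0   0   0   0   0   0   0
    0   0   0   0   0]
 [  0   0  15  34  56  79 106 114  71  27   0   0   0   0   0   0   0   0
    0   0   0   0   0]
 [  0   0   0  14  24  35  52  66  43   0   0   0   0   0   0   0   0   0
    0   0   0   0   0]
 [  0   0   0   0  11  14  20  27  24   0   0   0   0   0   0   0   0   0
    0   0   0   0   0]
 [  0   0   0   0   0   0   0   0   0   0   0   0   0   0   0   0   0   0
    0   0   0   0   0]
 [  0   0   0   0   0   0   0   0   0   0   0   0   0   0   0   0   0   0
    0   0   0   0   0]]
mark [208.0331 236.5267] 15 (np.float64(61.2), np.float64(-1.219))
post (np.float64(86.2), np.float64(-1.112)) tip (np.float64(76.5), np.float64(-1.122))
```

Request:
{"method": "carry_out", "body": {
  "commands": [
    [[-0.0055,0.0003,0],-0.095,0],
    [[0,0,0],0,0],
    [[0,0,0],0,0]
  ]
}}

```text
time: 49.18
tool_pos: [0.5812, -0.0291, 0.0582]
tool_rot: [3.141, 0.0, 1.595]
contact_force: [1.6, 2.2, 5.3]
opening: 0.0099
grip_force: 14.0
```

```bash
python3 mk2.py n3 | tail -1; python3 arc.py
```

```text
post (np.float64(86.2), np.float64(-1.112)) tip (np.float64(76.5), np.float64(-1.122))
r 0.05768240234110066 th -3.057340829561663 yaw err -0.05953231268413184 Frad -1.365125921314079 Ftan ccw -1.6071827807242527 q6 -0.20648871601452445 open 0.009981930575747916
```

Request:
{"method": "carry_out", "body": {
  "commands": [
    [[0,0,0],0,0.2],
    [[0,0,0],0,0.4],
    [[0,0,0],0,0.4],
    [[0,0,-0.03],0,0.4],
    [[0,0,-0.04],0,0.4],
    [[0,0,-0.03],0,0.4],
    [[-0.03,-0.02,0],0,0.4],
    [[-0.04,-0.025,0],0,0.4],
    [[-0.04,-0.025,0],0,0.4],
    [[-0.04,-0.025,0],0,0.4],
    [[-0.04,-0.025,0],0,0.4],
    [[-0.04,-0.025,0],0,0.4],
    [[-0.04,-0.02,0],0,0.4],
    [[0,0,0],0,0.4],
    [[0,0,0],0,0.4]
  ]
}}

```text
time: 51.1
tool_pos: [0.423, -0.3032, 0.1577]
tool_rot: [-3.141, -0.001, 1.597]
contact_force: [-0.2, 0.7, -0.4]
opening: 0.0367
grip_force: 0.0
```

```bash
python3 mk.py o; python3 mk2.py o2; python3 - <<'E'
from look import *
t=snap('top');h=cv2.cvtColor(np.ascontiguousarray(t['pixels']),cv2.COLOR_RGB2HSV).astype(int)
S=np.where((h[...,0]<12)|(h[...,0]>165),h[...,1],0)
print(S[142:162,226:245])
E
```

```text
t mark [233.9034 152.6684] 766 (np.float64(62.9), np.float64(-1.122))
s mark [204.9807 239.9498] 518 (np.float64(62.7), np.float64(-1.043))
post t (np.float64(85.0), np.float64(-1.091)) s (np.float64(86.2), np.float64(-1.112))
[[  0   0   0   0   0   0   0   0   0   0   0   0   0   0   0   0   0   0
    0   0   0   0   0]
 [  0   0   0  46  47  39   0   0   0   0   0   0   0   0   0   0   0   0
    0   0   0   0   0]
 [  0   0  50  76  83  67  43   0   0   0   0   0   0   0   0   0   0   0
    0   0   0   0   0]
 [  0  41  73 110 124 105  66  39   0   0   0   0   0   0   0   0   0   0
    0   0   0   0   0]
 [  0  56  99 135 147 132  93  63  44   0   0   0   0   0   0   0   0   0
    0   0   0   0   0]
 [  0  62 113 145 147 137 113  88  66  44  23   0   0   0   0   0   0   0
    0   0   0   0   0]
 [  0  53 100 130 131 121 102  83  70  51  29  20  16   0   0   0   0   0
    0   0   0   0   0]
 [  0  41  71 101 104  91  62  45  41  35  30  38  42  35  24   0   0   0
    0   0   0   0   0]
 [  0  36  52  78  87  77  43  27  21  19  26  42  61  61  50  32  18   0
    0   0   0   0   0]

[... 2142 characters left out ...]
   0   0   0  64 129 178 187 161 107  53  31
   22]
 [  0   0   0   0   0   0   0   0   0   0  57 129 176 158 110  61  33   0
    0]
 [  0   0   0   0   0   0   0   0   0   0  42  98 137 103  56  30   0   0
    0]
 [  0   0   0   0   0   0   0   0   0   0   0  60  80  52  28   0   0   0
    0]
 [  0   0   0   0   0   0   0   0   0   0   0   0  38  28   0   0   0   0
    0]
 [  0   0   0   0   0   0   0   0   0   0   0   0   0   0   0   0   0   0
    0]
 [  0   0   0   0   0   0   0   0   0   0   0   0   0   0   0   0   0   0
    0]
 [  0   0   0   0   0   0   0   0   0   0   0   0   0   0   0   0   0   0
    0]
 [  0   0   0   0   0   0   0   0   0   0   0   0   0   0   0   0   0   0
    0]]
```

View pics/o1.png

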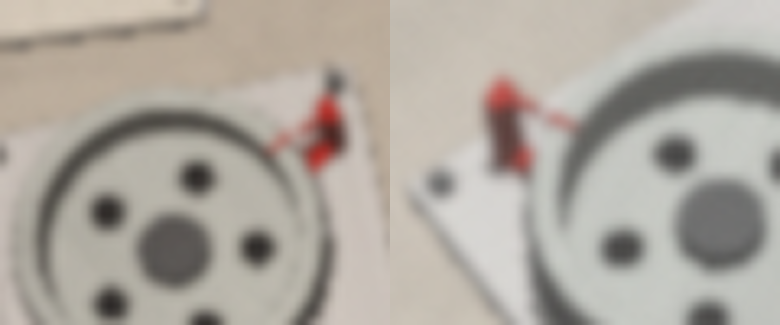

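The mark (top crop (285,143), side crop (555,118)) now runs into the pointer tip in both views. A quick numeric check follows, along with the sensor and clip offset.

```bash
python3 - <<'E'
from look import *
t,s=snap('top'),snap('side')
O={'t':np.array([-.0027,-.0011]),'s':np.array([.0025,.0022])}
def rel(nm,p,u,z=.056):
    r=F(at_z(p,u,z))[:2]-O[nm]-[0,-.08];return np.round(np.hypot(*r)*1e3,1),np.round(np.arctan2(r[1],r[0]),3)
print('t',[rel('t',t,u) for u in((232.4,151.3),(236.5,149.0),(239.8,146.8))])
print('s',[rel('s',s,u) for u in((206.5,238.3),(201.7,236),(196.8,234.4))])
for nm,p in(('t',t),('s',s)):
    h=cv2.cvtColor(np.ascontiguousarray(p['pixels']),cv2.COLOR_RGB2HSV).astype(int)
    m=(h[...,0]>40)&(h[...,0]<90)&(h[...,1]>25)
    n,l,st,c=cv2.connectedComponentsWithStats(m.astype(np.uint8));u0=proj(p,W(-.13,-.125,.018))
    for i in range(1,n):
        if st[i,4]>4 and np.linalg.norm(c[i]-u0)<15: print('clip',nm,c[i],st[i,4],F(at_z(p,c[i],.014))[:2]-O[nm])
    for n in('sensor_index','green_clip'):
        for r in robot.tip_of(p,n)[:3]: print(n,nm,r['at'],round(r['p'],2),F(at_z(p,r['at'],.022 if n[0]=='s' else .01))[:2]-O[nm])
a=cv2.resize(np.ascontiguousarray(t['pixels'][200:250,210:260,::-1]),None,fx=7.5,fy=7.5,interpolation=cv2.INTER_CUBIC)
b=cv2.resize(np.ascontiguousarray(s['pixels'][185:235,250:300,::-1]),None,fx=7.5,fy=7.5,interpolation=cv2.INTER_CUBIC)
cv2.imwrite('pics/p1.png',np.hstack([a,b]))
E
```

```text
t [(np.float64(62.2), np.float64(-1.031)), (np.float64(74.9), np.float64(-1.068)), (np.float64(85.8), np.float64(-1.081))]
s [(np.float64(61.6), np.float64(-1.127)), (np.float64(74.3), np.float64(-1.13)), (np.float64(86.2), np.float64(-1.112))]
clip t [243.3 213.5] 20 [-0.1354 -0.1275]
sensor_index t [242.4, 226.4] 0.83 [-0.1708 -0.1182]
green_clip t [244.8, 216.9] 0.49 [-0.1449 -0.1296]
clip s [264.9286 213.2857] 14 [-0.14   -0.1304]
sensor_index s [263.9, 213.8] 0.72 [-0.1334 -0.1267]
sensor_index s [281.2, 205.4] 0.61 [-0.1832 -0.1205]
green_clip s [266.1, 216.0] 0.48 [-0.1391 -0.1244]
```

View pics/p1.png

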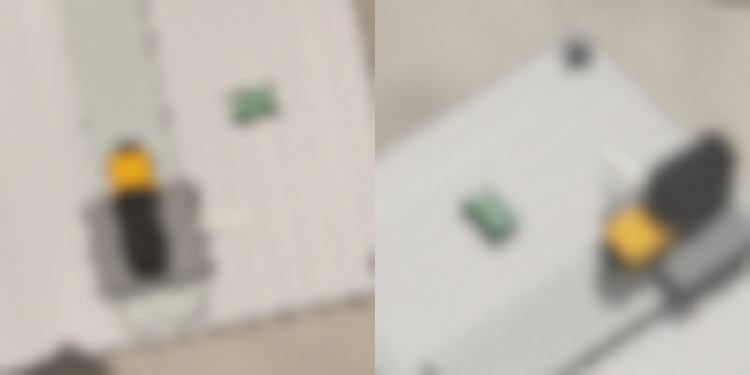

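```bash
cat > ring.py <<'E'
from look import *
t,s=snap('top'),snap('side')
O={'t':np.array([-.0027,-.0011,0]),'s':np.array([.0025,.0022,0])}
for nm,p in(('t',t),('s',s)):
    im=cv2.GaussianBlur(p['pixels'].astype(np.float32),(0,0),.01) if 0 else p['pixels'].astype(np.float32)
    R=im[...,0]-.5*(im[...,1]+im[...,2])
    for r in(55,57,59,61,63,65,72,74,76,78):
        A=np.arange(-1.45,-.75,.005);v=[]
        for a in A:
            X=W(r/1e3*np.cos(a)+O[nm][0],-.08+r/1e3*np.sin(a)+O[nm][1],.056);u=proj(p,X)
            v.append(cv2.remap(R,np.float32([[u[0]]]),np.float32([[u[1]]]),cv2.INTER_CUBIC)[0,0])
        v=np.array(v);k=v.argmax();w=np.clip(v-max(v.max()*.5,0),0,None);w[np.abs(A-A[k])>.12]=0
        print(nm,r,round(float(v.max())),'bg',round(float(np.median(v))),'angle',round(float((A*w).sum()/w.sum()),3))
E
python3 ring.py
```

```text
t 55 25 bg 8 angle -1.041
t 57 35 bg 8 angle -1.04
t 59 42 bg 8 angle -1.04
t 61 48 bg 9 angle -1.04
t 63 52 bg 12 angle -1.04
t 65 52 bg 19 angle -1.042
t 72 125 bg 23 angle -1.255
t 74 117 bg 20 angle -1.25
t 76 105 bg 19 angle -1.246
t 78 81 bg 17 angle -1.24
s 55 11 bg 1 angle -1.117
s 57 21 bg 1 angle -1.122
s 59 30 bg 1 angle -1.123
s 61 38 bg 1 angle -1.122
s 63 43 bg 3 angle -1.123
s 65 42 bg 7 angle -1.123
s 72 70 bg 12 angle -0.854
s 74 47 bg 17 angle -0.861
s 76 48 bg 19 angle -1.127
s 78 56 bg 23 angle -1.124
```

```bash
sed -i 's/(55,57,59,61,63,65,72,74,76,78)/(59,63,70,72,74,76,78,80,82,84,86,88)/; s/-1.45,-.75,.005/-1.19,-.95,.005/' ring.py; python3 ring.py
```

```text
t 59 42 bg 23 angle -1.041
t 63 52 bg 27 angle -1.041
t 70 57 bg 30 angle -1.158
t 72 63 bg 34 angle -1.146
t 74 63 bg 37 angle -1.13
t 76 62 bg 39 angle -1.122
t 78 60 bg 39 angle -1.104
t 80 71 bg 42 angle -1.095
t 82 91 bg 50 angle -1.09
t 84 114 bg 68 angle -1.087
t 86 126 bg 74 angle -1.084
t 88 115 bg 71 angle -1.077
s 59 30 bg 12 angle -1.121
s 63 42 bg 16 angle -1.122
s 70 22 bg 12 angle -1.123
s 72 25 bg 14 angle -1.122
s 74 36 bg 20 angle -1.127
s 76 49 bg 25 angle -1.127
s 78 57 bg 28 angle -1.123
s 80 67 bg 32 angle -1.117
s 82 79 bg 42 angle -1.114
s 84 94 bg 54 angle -1.112
s 86 105 bg 62 angle -1.112
s 88 101 bg 63 angle -1.115
```

```bash
cat >> ring.py <<'E'
print()
R=t['pixels'].astype(np.float32);R=R[...,0]-.5*(R[...,1]+R[...,2])
A=np.arange(-1.22,-.9,.02);print('A   ',np.round(A,2))
for r in(60,68,70,72,74,76,78,80,86):
    print(r,[int(cv2.remap(R,*[np.float32([[q]]) for q in proj(t,W(r/1e3*np.cos(a)-.0027,-.0811+r/1e3*np.sin(a),.056))],cv2.INTER_CUBIC)[0,0]) for a in A])
E
python3 ring.py | sed -n '/^A/,$p'
```

```text
A    [-1.22 -1.2  -1.18 -1.16 -1.14 -1.12 -1.1  -1.08 -1.06 -1.04 -1.02 -1.
 -0.98 -0.96 -0.94 -0.92]
60 [8, 8, 9, 9, 10, 14, 23, 34, 42, 45, 41, 34, 24, 15, 11, 9]
68 [62, 50, 39, 29, 24, 24, 26, 33, 38, 39, 34, 28, 22, 16, 13, 12]
70 [88, 68, 47, 34, 28, 28, 30, 33, 33, 31, 27, 21, 16, 15, 13, 12]
72 [97, 74, 51, 38, 32, 33, 38, 42, 40, 33, 24, 19, 15, 12, 12, 12]
74 [101, 75, 53, 38, 33, 38, 46, 51, 48, 37, 28, 19, 14, 13, 12, 12]
76 [91, 71, 51, 36, 34, 41, 52, 57, 51, 40, 27, 18, 14, 12, 12, 13]
78 [74, 61, 44, 36, 37, 45, 57, 60, 53, 39, 27, 18, 13, 12, 12, 12]
80 [54, 46, 40, 39, 43, 56, 67, 69, 59, 46, 30, 19, 15, 12, 12, 12]
86 [24, 29, 38, 56, 79, 105, 119, 126, 119, 95, 68, 42, 22, 17, 13, 12]
```

```bash
python3 -c "
from look import *
plan((.5812,-.0291,.11),1.597)"
```

```text
turn 0.001 = 1 x 0.0007; shift(new frame) [0.2704 0.1652 0.0479] = 7 x [0.0386 0.0236 0.0068]; q6 -0.80
```

Request:
{"method": "carry_out", "body": {
  "commands": [
    [[0.0386,0.0236,0],0,0.4],
    [[0.0386,0.0236,0],0,0.4],
    [[0.0386,0.0236,0.008],0,0.4],
    [[0.0386,0.0236,0.01],0,0.4],
    [[0.0386,0.0236,0.01],0,0.4],
    [[0.0386,0.0236,0.01],0,0.4],
    [[0.0386,0.0236,0.01],0,0.4],
    [[0,0,0],0,0.4],
    [[0,0,0],0,0.4],
    [[0,0,0.025],0,0.4],
    [[0,0,0.02],0,0.4],
    [[0,0,0.0065],0,0.4],
    [[0,0,0],0,0.4],
    [[0,0,0],0,0.2],
    [[0,0,0],0,0.1],
    [[0,0,0],0,0],
    [[0,0,0],0,0],
    [[0,0,0],0,0],
    [[0,0,0],0,0]
  ],
  "newtons": 10
}}

```text
time: 54.28
tool_pos: [0.5812, -0.029, 0.0588]
tool_rot: [3.141, 0.0, 1.598]
contact_force: [-0.3, 2.0, 4.2]
opening: 0.0099
grip_force: 10.0
```

```bash
python3 ring.py | grep -E '^s (59|63|76)'; python3 arc.py
```

```text
s 59 40 bg 17 angle -1.126
s 63 49 bg 18 angle -1.124
s 76 54 bg 28 angle -1.127
r 0.0576545232618611 th -3.058640529881388 yaw err -0.055802805612454875 Frad 0.4794089632736201 Ftan ccw -1.473156811332496 q6 -0.20877721951847664 open 0.01007315399157975
```

Request:
{"method": "carry_out", "body": {
  "commands": [
    [[0.0015,0,0],0.025,0],
    [[0,0,0],0,0],
    [[0,0,0],0,0],
    [[0,0,0],0,0]
  ]
}}

```text
time: 54.88
tool_pos: [0.5812, -0.0275, 0.0588]
tool_rot: [3.141, 0.0, 1.573]
contact_force: [-1.0, 2.0, 5.9]
opening: 0.0101
grip_force: 10.0
```

```bash
python3 ring.py | grep -E '^s (59|63|76)'; python3 arc.py
```

```text
s 59 40 bg 8 angle -1.152
s 63 44 bg 7 angle -1.151
s 76 53 bg 28 angle -1.128
r 0.05761430916232078 th -3.0849945061818227 yaw err -0.05456989287594283 Frad 0.015496022714496183 Ftan ccw -0.662886541423841 q6 -0.18117204194783068 open 0.010267773666374493
```

Request:
{"method": "carry_out", "body": {
  "commands": [
    [[0,0,0],0,0.2],
    [[0,0,0],0,0.4],
    [[0,0,0],0,0.4],
    [[0,0,-0.03],0,0.4],
    [[0,0,-0.04],0,0.4],
    [[0,0,0],0.166,0.4],
    [[0,0,0],0.166,0.4],
    [[0,0,0],0.166,0.4],
    [[0,0,0],0.166,0.4],
    [[0,0,0],0.166,0.4],
    [[0,0,0],0.166,0.4],
    [[0,0,0],0.166,0.4],
    [[0,0,0],0.166,0.4],
    [[0,0,0],0.164,0.4],
    [[-0.04,0,0],0,0.4],
    [[-0.04,0,0],0,0.4],
    [[-0.04,0,0],0,0.4],
    [[0,0,0],0,0.4],
    [[0,0,0],0,0.4]
  ]
}}

```text
time: 57.35
tool_pos: [0.4624, -0.0376, 0.1288]
tool_rot: [3.141, -0.002, 0.08]
contact_force: [0.7, -0.9, 0.1]
opening: 0.0367
grip_force: 0.0
```

```bash
python3 - <<'E'
from look import *
plan((.463,-.0405,.057),.081)
s=snap('side')
# profile of whiteness along index line is hard; save crop numbers of final check later
E
python3 ring.py | grep -E '^s (59|63|76)'
```

```text
turn -0.001 = 1 x -0.0006; shift(new frame) [0.0004 0.003  0.0718] = 2 x [0.0002 0.0015 0.0359]; q6 1.24
s 59 38 bg 8 angle -1.153
s 63 41 bg 7 angle -1.151
s 76 49 bg 26 angle -1.127
```

Request:
{"method": "carry_out", "body": {
  "commands": [
    [[0,0.003,0.03],0,0.4],
    [[0,0,0.03],0,0.4],
    [[0,0,0.011],0,0.4],
    [[0,0,0],0,0.4],
    [[0,0,0],0,0.2],
    [[0,0,0],0,0.1],
    [[0,0,0],0,0],
    [[0,0,0],0,0],
    [[0,0,0],0,0]
  ],
  "newtons": 8
}}

```text
time: 58.62
tool_pos: [0.4622, -0.041, 0.0581]
tool_rot: [3.14, -0.002, 0.081]
contact_force: [-0.7, -5.6, 5.5]
opening: 0.014
grip_force: 11.3
```

Request:
{"method": "carry_out", "body": {
  "commands": [
    [[0.004,0,0],0,0],
    [[0.008,0,0],0,0],
    [[0.008,0,0],0,0],
    [[0.008,0,0],0,0],
    [[0.004,0,0],0,0],
    [[0,0,0],0,0],
    [[0,0,0],0,0]
  ],
  "newtons": 12
}}

```text
time: 59.5
tool_pos: [0.4946, -0.0383, 0.0581]
tool_rot: [3.14, -0.003, 0.081]
contact_force: [1.1, -4.0, 6.1]
opening: 0.0142
grip_force: 15.3
```

Request:
{"method": "carry_out", "body": {
  "commands": [
    [[0,0,0],0,0.2],
    [[0,0,0],0,0.4],
    [[0,0,0],0,0.4],
    [[0,0,-0.03],0,0.4],
    [[0,0,-0.04],0,0.4],
    [[0,0,-0.03],0,0.4],
    [[-0.02,0.04,0],0,0.4],
    [[-0.02,0.04,0],0,0.4],
    [[-0.02,0.04,0],0,0.4],
    [[-0.02,0.04,0],0,0.4],
    [[-0.01,0.04,0],0,0.4],
    [[0,0.04,0],0,0.4],
    [[0,0.04,0],0,0.4],
    [[0,0,0],0,0.4],
    [[0,0,0],0,0.4]
  ]
}}

```text
time: 61.38
tool_pos: [0.426, -0.3232, 0.1569]
tool_rot: [-3.14, 0.001, 0.081]
contact_force: [0.8, 0.4, -0.5]
opening: 0.0373
grip_force: 0.0
```

```bash
cat > fin.py <<'E'
from look import *
import sys
t,s=both(sys.argv[1])
a=cv2.resize(np.ascontiguousarray(t['pixels'][200:235,215:255,::-1]),None,fx=9.5,fy=9.5,interpolation=cv2.INTER_CUBIC)
b=cv2.resize(np.ascontiguousarray(s['pixels'][197:232,252:292,::-1]),None,fx=9.5,fy=9.5,interpolation=cv2.INTER_CUBIC)
cv2.imwrite('pics/'+sys.argv[1]+'1.png',np.clip(np.hstack([a,b]).astype(float)*1.0,0,255).astype(np.uint8))
O={'t':np.array([-.0027,-.0011]),'s':np.array([.0025,.0022])}
for nm,p in(('t',t),('s',s)):
    im=p['pixels'].astype(float)
    def prof(z,ys,xs,f):
        out=[]
        for x in xs:
            v=[]
            for y in ys:
                u=proj(p,W(x+O[nm][0],y+O[nm][1],z));v.append(cv2.remap(f.astype(np.float32),np.float32([[u[0]]]),np.float32([[u[1]]]),cv2.INTER_CUBIC)[0,0])
            out.append(np.mean(v))
        return np.array(out)
    xs=np.arange(-.175,-.11,.002);g=im[...,1]-.5*(im[...,0]+im[...,2]);l=im.mean(2)
    pi=prof(.022,np.arange(-.114,-.104,.002),xs,l);pg=prof(.018,np.arange(-.134,-.122,.002),xs,g)
    print(nm,'x   ',[int(x*1000) for x in xs]);print('line',pi.astype(int).tolist());print('green',pg.astype(int).tolist())
    w=np.clip(pg-pg.max()*.4,0,None);print('green x',(xs*w).sum()/w.sum())
    w=np.clip(pi-np.sort(pi)[-6],0,None);print('line x',(xs*w).sum()/w.sum(), 'mark')
E
python3 fin.py q; python3 ring.py | grep -E '^s (59|63|76)'
```

```text
t x    [-175, -173, -170, -168, -166, -164, -162, -160, -158, -156, -154, -152, -150, -148, -146, -144, -142, -140, -138, -136, -134, -132, -130, -128, -126, -124, -122, -120, -118, -116, -114, -112, -110]
line [203, 202, 202, 202, 202, 202, 202, 202, 202, 201, 200, 200, 198, 196, 195, 198, 202, 203, 201, 200, 200, 201, 201, 201, 201, 201, 201, 201, 201, 201, 201, 201, 201]
green [0, 0, 0, 0, 0, 0, 0, 0, 0, 0, 0, 0, 0, 0, 0, 0, 3, 10, 18, 21, 21, 18, 12, 5, 1, 0, 0, 0, 0, 0, 0, 0, 0]
green x -0.1357684250346471
line x -0.15791815579416332 mark
s x    [-175, -173, -170, -168, -166, -164, -162, -160, -158, -156, -154, -152, -150, -148, -146, -144, -142, -140, -138, -136, -134, -132, -130, -128, -126, -124, -122, -120, -118, -116, -114, -112, -110]
line [141, 143, 143, 142, 142, 144, 146, 145, 144, 146, 152, 164, 176, 180, 178, 173, 168, 168, 175, 181, 184, 187, 193, 199, 204, 206, 207, 207, 207, 207, 207, 207, 207]
green [0, 0, 0, 0, 0, 0, 0, 0, 0, 0, 1, 1, 1, 1, 3, 8, 13, 17, 20, 19, 16, 9, 3, 1, 0, 0, 0, 0, 0, 0, 0, 0, 0]
green x -0.13850207157805947
line x -0.11377347967697311 mark
s 59 36 bg 8 angle -1.153
s 63 40 bg 7 angle -1.152
s 76 48 bg 26 angle -1.127
```

View pics/q1.png

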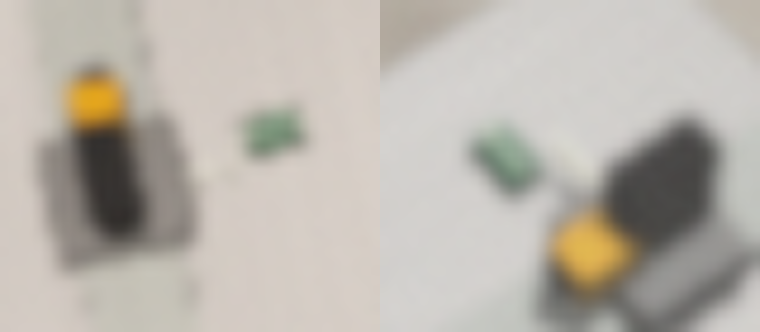

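```bash
cat > fin2.py <<'E'
from look import *
t,s=snap('top'),snap('side')
O={'t':np.array([-.0027,-.0011]),'s':np.array([.0025,.0022])}
xs=np.arange(-.170,-.115,.002)
for nm,p in(('t',t),('s',s)):
    im=p['pixels'].astype(np.float32)
    def prof(z,y,f): return np.array([cv2.remap(f,*[np.float32([[q]]) for q in proj(p,W(x+O[nm][0],y+O[nm][1],z))],cv2.INTER_CUBIC)[0,0] for x in xs])
    c=(im[...,0]+im[...,1])/2-im[...,2]; g=im[...,1]-(im[...,0]+im[...,2])/2
    print(nm,'     ',(xs*1000).round().astype(int).tolist())
    for y in(-.102,-.106,-.11,-.114): print('cream',y,prof(.022,y,c).round().astype(int).tolist())
    for y in(-.122,-.126,-.13,-.134): print('green',y,prof(.018,y,g).round().astype(int).tolist())
    for y in(-.126,-.13): print('light',y,prof(.018,y,im.mean(2)).round().astype(int).tolist())
    # fin: dark pixels
    v=im.max(2);m=(v<75).astype(np.uint8);n,l,st,cc=cv2.connectedComponentsWithStats(m);u0=proj(p,W(-.14,-.08,.05))
    i=min((i for i in range(1,n) if st[i,4]>15),key=lambda i:np.linalg.norm(cc[i]-u0));print('fin',cc[i],st[i,4],'x at z.064,.05',[ (F(at_z(p,cc[i],z))[:2]-O[nm]).round(4).tolist() for z in(.064,.05)])
E
python3 fin2.py
```

```text
t       [-170, -168, -166, -164, -162, -160, -158, -156, -154, -152, -150, -148, -146, -144, -142, -140, -138, -136, -134, -132, -130, -128, -126, -124, -122, -120, -118, -116]
cream -0.102 [12, 12, 12, 12, 12, 12, 11, 11, 11, 11, 11, 11, 12, 13, 13, 12, 12, 12, 12, 12, 12, 12, 12, 12, 12, 11, 12, 12]
cream -0.106 [12, 12, 12, 12, 12, 12, 11, 12, 12, 12, 11, 12, 14, 14, 14, 13, 12, 12, 12, 12, 12, 12, 11, 11, 12, 12, 13, 12]
cream -0.11 [12, 12, 12, 12, 12, 12, 12, 12, 12, 13, 13, 13, 13, 13, 13, 13, 12, 12, 12, 12, 12, 12, 12, 11, 12, 12, 11, 12]
cream -0.114 [11, 12, 12, 12, 12, 12, 12, 12, 12, 13, 12, 13, 13, 13, 13, 13, 12, 12, 12, 11, 12, 12, 12, 12, 13, 13, 12, 13]
green -0.122 [0, 0, 0, -1, -1, -2, -2, -1, -1, 0, 0, -1, 0, 2, 6, 14, 19, 19, 17, 12, 5, 1, -1, -2, -1, -1, 0, 0]
green -0.126 [0, 0, 0, 0, -1, 0, -1, -1, 0, 0, -1, -1, 0, 1, 7, 18, 24, 25, 23, 18, 9, 3, 0, -1, -1, -1, -1, -1]
green -0.13 [-1, 0, 0, -1, -1, 0, 0, 0, -1, -1, 0, 0, 0, 1, 7, 15, 22, 24, 23, 19, 10, 3, 0, 0, -1, -2, -1, 0]
green -0.134 [0, -1, -1, -1, -1, -1, -1, -1, -1, -1, -1, -1, -1, 0, 4, 10, 15, 15,
[... 1115 characters left out ...]
en -0.126 [0, 1, 0, 0, 1, 1, 0, 1, 2, 2, 2, 3, 6, 11, 17, 20, 22, 20, 14, 6, 3, 2, 1, 0, 0, 0, 0, 0]
green -0.13 [0, -1, 0, 1, 1, 1, 0, 1, 0, 0, 0, 2, 6, 12, 19, 21, 21, 19, 14, 6, 2, 1, 1, 1, 1, 0, 0, 0]
green -0.134 [0, 0, 0, 1, 1, 0, 0, -1, 0, 1, 2, 2, 6, 11, 16, 19, 19, 16, 11, 5, 3, 1, 0, 1, 0, -1, 0, 0]
light -0.126 [207, 208, 208, 208, 208, 208, 208, 210, 211, 211, 207, 200, 187, 170, 153, 150, 141, 125, 120, 142, 172, 194, 206, 208, 208, 208, 208, 209]
light -0.13 [207, 207, 207, 206, 207, 207, 208, 208, 209, 209, 207, 201, 187, 171, 157, 154, 145, 128, 122, 143, 173, 193, 205, 208, 208, 208, 209, 208]
fin [281.1667 216.7708] 48 x at z.064,.05 [[-0.1412, -0.0752], [-0.1479, -0.0817]]
```

The cream index line sits at feeder x ≈ -149.5 mm and the clip centre at ≈ -139.7 mm (side crop: line (570,160), clip (505,160)). The slide has about 9.5 mm still to go.

```bash
python3 -c "
from look import *
plan((.4945,-.0393,.12),.081)"
```

```text
turn 0.001 = 1 x 0.0008; shift(new frame) [ 0.0908 -0.2776  0.0376] = 7 x [ 0.013  -0.0397  0.0054]; q6 0.70
```

Request:
{"method": "carry_out", "body": {
  "commands": [
    [[0.013,-0.0397,0],0,0.4],
    [[0.013,-0.0397,0],0,0.4],
    [[0.013,-0.0397,0],0,0.4],
    [[0.013,-0.0397,0],0,0.4],
    [[0.013,-0.0397,0.01],0,0.4],
    [[0.013,-0.0397,0.014],0,0.4],
    [[0.013,-0.0397,0.014],0,0.4],
    [[0,0,0],0,0.4],
    [[0,0,0.03],0,0.4],
    [[0,0,0.023],0,0.4],
    [[0,0,0.008],0,0.4],
    [[0,0,0],0,0.4],
    [[0,0,0],0,0.2],
    [[0,0,0],0,0.1],
    [[0,0,0],0,0],
    [[0,0,0],0,0],
    [[0,0,0],0,0]
  ],
  "newtons": 8
}}

```text
time: 63.8
tool_pos: [0.4948, -0.0385, 0.059]
tool_rot: [-3.14, -0.001, 0.081]
contact_force: [-0.3, 7.4, 4.0]
opening: 0.0143
grip_force: 8.0
```

Request:
{"method": "carry_out", "body": {
  "commands": [
    [[0.004,0,0],0,0],
    [[0.0058,0,0],0,0],
    [[0,0,0],0,0],
    [[0,0,0],0,0],
    [[0,0,0],0,0]
  ],
  "newtons": 12
}}

```text
time: 64.42
tool_pos: [0.5047, -0.0376, 0.059]
tool_rot: [-3.14, -0.001, 0.081]
contact_force: [-0.3, 6.2, 3.1]
opening: 0.014
grip_force: 12.0
```

```bash
python3 fin2.py | sed -n '/^s/,$p'
```

```text
s       [-170, -168, -166, -164, -162, -160, -158, -156, -154, -152, -150, -148, -146, -144, -142, -140, -138, -136, -134, -132, -130, -128, -126, -124, -122, -120, -118, -116]
cream -0.102 [3, 2, 2, 3, 2, 2, 2, 1, 1, 2, 2, 1, 2, 3, 2, 4, 6, 11, 15, 18, 22, 21, 23, 22, 18, 14, 10, 6]
cream -0.106 [3, 2, 2, 1, 1, 1, 1, 1, 2, 2, 2, 1, 1, 3, 4, 6, 6, 6, 5, 3, 4, 4, 4, 4, 3, 4, 2, 2]
cream -0.11 [2, 2, 2, 2, 2, 2, 2, 1, 1, 1, 2, 2, 2, 4, 6, 6, 6, 4, 3, 2, 2, 2, 2, 3, 2, 1, 2, 2]
cream -0.114 [2, 2, 2, 2, 2, 1, 1, 2, 3, 2, 2, 3, 3, 5, 7, 7, 6, 4, 3, 3, 3, 2, 3, 2, 3, 3, 3, 3]
green -0.122 [0, 1, 0, 0, 0, 0, 1, 1, 0, 1, 1, 1, 2, 3, 5, 7, 9, 9, 9, 6, 3, 1, 0, 1, 1, 1, 1, 0]
green -0.126 [0, 0, 0, 1, 0, 0, 0, 1, 1, 1, 2, 3, 5, 7, 10, 12, 12, 13, 11, 6, 3, 2, 0, 0, 0, 0, 0, 0]
green -0.13 [0, 0, 1, 0, 0, -1, 0, 1, 2, 2, 1, 2, 4, 8, 11, 12, 13, 12, 10, 6, 3, 1, 0, 0, 1, 1, 1, 1]
green -0.134 [1, 2, 2, 1, 1, 1, 1, 1, 1, 1, 1, 2, 3, 7, 9, 11, 12, 11, 9, 5, 2, 1, 0, 0, -1, 0, 0, 0]
light -0.126 [58, 59, 59, 59, 59, 59, 58, 58, 63, 69, 76, 88, 95, 100, 102, 99, 94, 86, 84, 95, 109, 120, 126, 127, 127, 128, 127, 127]
light -0.13 [65, 67, 68, 68, 66, 65, 66, 68, 78, 90, 99, 109, 107, 104, 100, 98, 96, 89, 85, 95, 111, 121, 127, 128, 127, 127, 127, 128]
fin [294.9908 216.226 ] 655 x at z.064,.05 [[-0.1677, -0.057], [-0.1749, -0.0632]]
```

Request:
{"method": "carry_out", "body": {
  "commands": [
    [[0,0,0],0,0.2],
    [[0,0,0],0,0.4],
    [[0,0,0],0,0.4],
    [[0,0,-0.03],0,0.4],
    [[0,0,-0.04],0,0.4],
    [[0,0,-0.03],0,0.4],
    [[-0.02,0.04,0],0,0.4],
    [[-0.02,0.04,0],0,0.4],
    [[-0.02,0.04,0],0,0.4],
    [[-0.02,0.04,0],0,0.4],
    [[-0.01,0.04,0],0,0.4],
    [[0,0.04,0],0,0.4],
    [[0,0.04,0],0,0.4],
    [[0,0,0],0,0.4],
    [[0,0,0],0,0.4]
  ]
}}

```text
time: 66.4
tool_pos: [0.4369, -0.3248, 0.158]
tool_rot: [-3.141, 0.001, 0.08]
contact_force: [-0.1, -0.2, -0.6]
opening: 0.0365
grip_force: 0.0
```

```bash
python3 fin2.py ; python3 fin.py r >/dev/null; python3 ring.py | grep -E '^s (59|63|76)'; python3 -c "
from look import *
bars(snap('top'),snap('side'))"
```

```text
t       [-170, -168, -166, -164, -162, -160, -158, -156, -154, -152, -150, -148, -146, -144, -142, -140, -138, -136, -134, -132, -130, -128, -126, -124, -122, -120, -118, -116]
cream -0.102 [13, 12, 11, 12, 12, 12, 12, 12, 12, 12, 12, 11, 11, 12, 12, 12, 12, 14, 14, 14, 12, 12, 11, 11, 11, 12, 12, 12]
cream -0.106 [12, 12, 12, 12, 12, 12, 12, 13, 12, 11, 11, 12, 12, 11, 11, 12, 13, 15, 15, 15, 13, 12, 12, 12, 12, 12, 12, 13]
cream -0.11 [12, 13, 12, 12, 12, 12, 11, 11, 12, 12, 12, 12, 12, 12, 12, 12, 12, 13, 14, 13, 12, 11, 12, 12, 13, 12, 12, 12]
cream -0.114 [11, 11, 11, 12, 12, 11, 11, 11, 12, 12, 12, 12, 12, 12, 12, 13, 14, 15, 15, 14, 12, 12, 12, 11, 11, 11, 12, 12]
green -0.122 [-1, 0, 0, -1, -1, -1, -1, -1, -1, -1, -1, 0, -1, 1, 5, 13, 19, 19, 18, 12, 5, 1, -1, -1, 0, -1, -1, -1]
green -0.126 [-1, -1, 0, 0, 0, -1, -1, -1, 0, -1, -1, 0, 0, 1, 8, 18, 24, 26, 23, 18, 9, 2, 0, -1, -1, -1, -1, -1]
green -0.13 [0, 0, 0, -1, -1, -1, 0, 0, 0, 0, 0, -1, 0, 1, 6, 15, 23, 24, 23, 19, 10, 3, 0, 0, -1, -1, -1, -1]
green -0.134 [-1, -1, -1, -2, -2, -1, -2, -2, -1, -1, 0, -1, -1, 1, 4, 9, 14
[... 1464 characters left out ...]
 208, 209, 209, 209, 208, 203, 192, 179, 164, 155, 140, 123, 120, 141, 171, 195, 207, 208, 209, 209, 208, 208]
light -0.13 [207, 207, 207, 207, 207, 208, 208, 209, 209, 209, 208, 202, 188, 173, 159, 154, 144, 127, 122, 143, 173, 193, 206, 207, 209, 209, 209, 208]
fin [278.0233 219.2558] 43 x at z.064,.05 [[-0.131, -0.0743], [-0.1376, -0.0808]]
s 59 37 bg 8 angle -1.152
s 63 40 bg 6 angle -1.153
s 76 49 bg 25 angle -1.127
t [ 0.7919 -0.0141] 1.761 75
t [0.6246 0.1343] 0.126 520
t [0.6259 0.1934] 0.1 502
t [0.5832 0.3919] 2.862 158
t [0.442  0.4423] 1.194 559
t [0.3777 0.4228] 0.71 50
t [0.3617 0.3443] 1.719 88
t [0.3635 0.4834] 2.344 104
s [0.6231 0.1281] 0.129 768
s [0.6237 0.187 ] 0.101 858
```

View pics/r1.png

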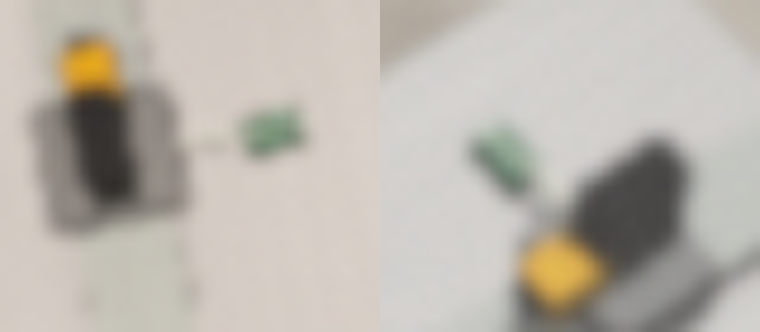

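In the final views the index line lies within about 0.5 mm of the clip centre: top crop line (215,147) and clip (272,132), side crop line (545,195) and clip (505,160). The mark has held, and the bars are in the tray.

```bash
python3 -c "
from cell import robot
print(robot.hand_in())"
```

```text
the job is handed in; nothing more can be done
None
```

The job is done and handed in, with no verdict returned: sensor drawn fully back first, all four copper bars flat in the tray, pulley mark facing the pointer to about 0.01 rad, then sensor slid forward to within about 0.5 mm of the clip line (my camera estimates); the spanner was never approached beyond picking the bar next to it.

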